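# Swap the ink jar for the boxed-in pencil sharpener

### The job

In the plywood supply tray the pencil sharpener is boxed in behind the tall spray can and the tall square bottle: first stand these two upright on the cutting mat, so that both are on it together. Then stand the sharpener in the white shavings dish, and stand the ink jar, which is no longer needed, in the quarter of the tray that the sharpener has left. Last, put the spray can and the square bottle back upright where each of them stood in the tray, without knocking anything over or shifting the eraser tin, the beaker or the pencil box.

Things in the scene. Friction and masses are not known exactly. Their poses are not given: they have to be found in the camera images.
- tray: Fixed plywood tray, 136 mm square, floor 5 mm thick, rim 5 mm thick, top 14 mm above the table. Flat scored lines part the floor into quarters, centres at x, y = +-30 mm in its frame. At the start a thing stands within 3 mm of each centre: can and bottle on the diagonal with x, y of opposite sign (either way round), sharpener and eraser tin on the other. Origin: underside centre; z up.
- can_c (a point): Spray can, loose, upright: round, 48 mm diameter, 120 mm tall, straight to 96 mm above its foot, then a 42 mm white cap; metal, paper label, about 0.2 kg. Point: its centre, 60 mm above the foot; z up. Hold it 80 to 90 mm above its foot: fingers then pass over the low neighbours (at most 56 mm tall), and the gripper's body stays over the cap.
- bottle_c (a point): White square bottle, loose, upright: body 42 x 42 mm, straight to 94 mm above its foot, then a black cap 26 mm across; 116 mm tall, about 0.2 kg. Point: its centre, 58 mm above the foot; x and y square to its flat sides (in the tray nearly in line with the tray's sides), z up. Hold it 80 to 90 mm above its foot.
- sharpener_c (a point): Pencil sharpener with container, loose, upright: straight oval barrel 46 mm long (its x), 30 mm wide (its y; flats 16 mm long), 56 mm tall; metal, with a black top with two pencil holes; about 80 g. Point: its centre, 28 mm above the foot; z up. In the tray nearly in line with the tray (x along x). Grip it across the 30 mm, 30 to 45 mm above its foot: fingers clear the rim.
- jar_c (a point): Ink jar, closed, loose, upright on the table nearest the robot, apart from the rest: round amber pot of 46 mm diameter, 36 mm high, with a 42 mm black cap on it, 52 mm tall in all; about 0.12 kg. Point: its centre, 26 mm above the foot; z up. Grip it 25 to 45 mm above its foot.
- mat: Cutting mat lying fixed on the table, the side area: dark green with a grey grid, 160 mm (its x) by 240 mm (its y), 3 mm thick. Origin: centre of its underside, z up.
- dish: Shavings dish, fixed: shallow square white dish 120 x 120 mm outside, wall 4 mm thick, rim 12 mm high, inner floor 4 mm above the table. Origin: centre of its underside, z up.
- tin_c (a point): Flat round steel eraser tin, loose, 48 mm diameter, 22 mm tall, in the quarter of the tray diagonally opposite the sharpener; to be left alone. The point is its centre, 11 mm above its foot.
- beaker: Empty clear plastic beaker, loose, 72 mm across the rim and 95 mm tall, beyond the work on the left; to be left alone. Origin: centre of its underside.
- pencil_box: Flat wooden pencil box, loose, 55 x 195 x 23 mm, beyond the work on the right; to be left alone. Origin: centre of its underside, long side along its y.
Mind the look-alikes: they are no part of the job. What is shaped like the part that bears can_c but blue is not meant.

How it is judged:
By the outcome, as a careful person would: the job done as asked, in the order asked, and still so for the second after the job is handed in, with the robot touching nothing.
It also fails if it takes over 128 s, if anything falls off the work surface, if the arm or the gripper's body presses on something with over 40 N, if the wrist force passes 120 N, or if a joint passes its speed limit or range.

### The arm

A 6-joint arm with a two-finger parallel gripper is mounted at the origin on the work surface. World frame = base frame: x ahead of the robot, y to its left, z up, the work surface at z = 0. Lengths are in m, angles in rad, forces in N, time in s.
With the tool pointing down it reaches from about 0.3 to 0.775 m from the base axis. Payload 14.6 kg.
Tool frame: the origin (TCP) lies on the mounting face of the last link; the fingertips stand 199 mm ahead of it and the grasp point (between the pads) lies 180 mm ahead of it; z points along the fingers, y is the line along which they close (so a half turn about z gives the same grasp; the last joint's range is limited). The gripper opens to 94 mm and grips with 3 to 60 N. Pads are 16 mm wide; open, the fingers measure 119 mm over their backs; the gripper's body (75 mm by 177 mm) begins 78 mm behind the grasp point.
Start: joints at [1.157, 0.3, 1.521, -0, 1.321, -0.067], TCP at [0.187, 0.517, 0.405] pointing down, gripper open.
Joint ranges: [-3.03, 3.03], [-0.79, 2.21], [0.23, 2.52], [-1.04, 4.18], [0, 3.07], [-2.55, 2.55]. Speed limits (rad/s): [2.22, 2.22, 2.57, 3.14, 3.14, 3.14].

### API

Orientations are given as [roll, pitch, yaw] about the fixed x, y, z axes, in that order (R = Rz(yaw) Ry(pitch) Rx(roll)).
In Python, from station import get_obs, camera, hand_in gives the robot as it stands.
- The arm moves only by the tool apply_moves, never from a script. Its argument "increments" is a list of rows, each an object of numbers: "tx", "ty", "tz": the shift along the tool's x, y, z as a fraction of full scale; "ax", "ay", "az": the turn, a rotation vector about the tool's x, y, z as a fraction of full scale. In form: [{"tx": .., "ty": .., "tz": .., "ax": .., "ay": .., "az": ..}, ...]. A call has 1 to 12 rows; each row shifts and turns the commanded pose from where the row before left it, along the tool's axes as they then stand; what a row does not reach is not made up. Full scale, the value 1, is 30 mm for a shift and 5 degrees for a turn. A row lasts 1/8 s, in which the tool goes at most 62.5 mm and 10.7 degrees, less where a joint would pass 70% of its speed; a pose out of reach is approached as far as the arm can. A call with a number of a shift or a turn outside -1 to 1 is refused whole. A call with a gripper value outside its range is refused whole. "jaw" is the closure, from 0 (fully open) to 1 (shut), set as the call begins (left out, the last holds). The fingers move at their own pace and stop on an object; "force" is the grip in N (left out, the last holds). Time passes only in rows, so rows that do not move let the fingers close. It gives the time, the measured TCP pose, the force, the opening and the grip force at its end, in the units of the state.
- get_obs(): the state, without advancing time (a new reading comes with each control period).
- camera(name): name is "scene" or "top"; returns a dict with "pixels" (420x560x3 uint8, red, green, blue), "camera_matrix" (3x3 intrinsics, pixels), "dist" ([k1, k2, p1, p2, k3] as OpenCV has them; the pictures are not rectified), "R" (3x3) and "t" (3): a world point X has camera coordinates R X + t. Camera axes: x right, y down, z forward; pixel columns grow to the right and rows downward; lengths in m; the calibration is good to about 2 mm. A picture is of the moment at which its call begins. There is no depth.
- hand_in(): hands the job in; it is judged then, once.
The state is a dict: "time_s": time; "qpos": joint angles; "joint_vel": joint speeds; "tau": joint torques, N m; "ee_pos": TCP position; "eef_rot": TCP orientation; "force": force on the tool from outside, world axes, zero at the start; "moment": the same for the moment, N m; "grip_width": finger opening in m; "grip_force": force on a finger pad.
Only numpy, scipy, OpenCV 4.12 (cv2) and the standard library are available. Lean on these libraries where they do the work, as an engineer would, in place of code of your own. Each camera call takes 0.05 s, during which the arm holds its last target. There are 200 camera calls.

## Working session

There is one attempt and no reset: what is moved stays moved. The work goes in short steps, Python scripts to look and compute and a tool call to move; the robot and the scene stay as the last step left them, time stands still between calls to the robot, and variables do not carry over. Pictures are saved under pics/ and viewed, at most 14 in all, crops included, and the job is handed in when it is done.

Besides the shell and the picture viewer there is one more tool, called after "Request:" by a JSON object that holds its "fn" and its "kwargs", one argument or row to a line. apply_moves: Moves the arm, as the interface text tells. Its arguments: {"type":"object","properties":{"increments":{"type":"array"},"jaw":{"type":"number"},"force":{"type":"number"}},"required":["increments"]}

```bash
mkdir -p pics; ls; cat > h.py <<'E'
import numpy as np,cv2
from station import get_obs,camera,hand_in
def snap(n,f):
    c=camera(n); cv2.imwrite('pics/'+f,c['pixels'][:,:,::-1]); np.savez('pics/'+f+'.npz',**{k:np.array(v) for k,v in c.items()}); return c
def ray(c,uv,z):
    K=np.array(c['camera_matrix'],float);R=np.array(c['R']);t=np.array(c['t'])
    p=cv2.undistortPoints(np.array([[uv]],float),K,np.array(c['dist'],float))[0,0]
    d=R.T@np.array([p[0],p[1],1]);o=-R.T@t
    return o+d*(z-o[2])/d[2]
def proj(c,X):
    K=np.array(c['camera_matrix'],float)
    return cv2.projectPoints(np.array(X,float).reshape(-1,3),cv2.Rodrigues(np.array(c['R']))[0],np.array(c['t'],float),K,np.array(c['dist'],float))[0][:,0]
E
python3 - <<'E'
from h import *
for n in('top','scene'):
    c=snap(n,n+'0.png'); print(n,(-np.array(c['R']).T@c['t']).round(3),np.array(c['camera_matrix']).round(0).tolist())
o=get_obs();print(o)
E
```

```text
pics
top [ 0.302 -0.021  1.191] [[467.0, 0.0, 284.0], [0.0, 467.0, 202.0], [0.0, 0.0, 1.0]]
scene [ 1.186 -0.311  1.003] [[533.0, 0.0, 273.0], [0.0, 533.0, 210.0], [0.0, 0.0, 1.0]]
{'time_s': 0.1, 'qpos': array([ 1.15743121e+00,  3.00393705e-01,  1.52150841e+00, -2.69549567e-05,
        1.32068768e+00, -6.66219070e-02]), 'joint_vel': array([ 0.00101541, -0.00284541, -0.00156832,  0.00061948, -0.00115585,
       -0.00094577]), 'tau': array([ 1.30228822e-03, -5.32640755e+01, -3.53281546e+01,  7.08701299e-02,
        2.34567525e-02, -9.91725665e-05]), 'ee_pos': array([0.18691395, 0.51723324, 0.40415942]), 'eef_rot': array([-3.14059599e+00, -4.03305427e-05,  2.79485611e+00]), 'force': array([0.65963564, 0.70317534, 0.37499939]), 'moment': array([ 0.00931335,  0.00417259, -0.01150539]), 'grip_force': 0.0, 'grip_width': 0.09413914273125241}
```

View pics/top0.png

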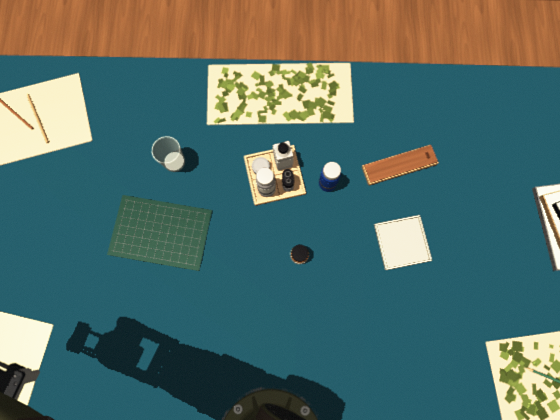

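View pics/scene0.png

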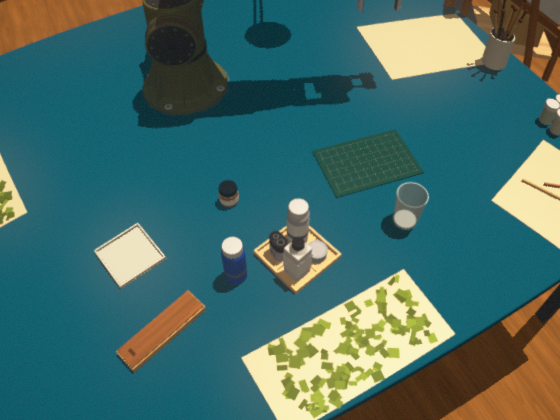

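Top picture: tray about (274,176), with a pale-labelled can at (265,182), bottle (284,155), sharpener (288,178) and tin (261,165). Mat at (160,233), dish (403,242), jar (300,254), beaker (168,153), pencil box (400,164). There are two cans: the pale one in the tray at (265,182), and a blue one outside it at (330,177). The blue one is the excluded look-alike. I'll confirm that in enlarged crops.

```bash
python3 - <<'E'
import cv2,numpy as np
a=cv2.imread('pics/top0.png')[135:275,235:435]; cv2.imwrite('pics/c1.png',cv2.resize(a,None,fx=4,fy=4,interpolation=cv2.INTER_CUBIC))
a=cv2.imread('pics/scene0.png')[170:310,205:355]; cv2.imwrite('pics/c2.png',cv2.resize(a,None,fx=4,fy=4,interpolation=cv2.INTER_CUBIC))
E
```

```text
(no output)
```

View pics/c1.png

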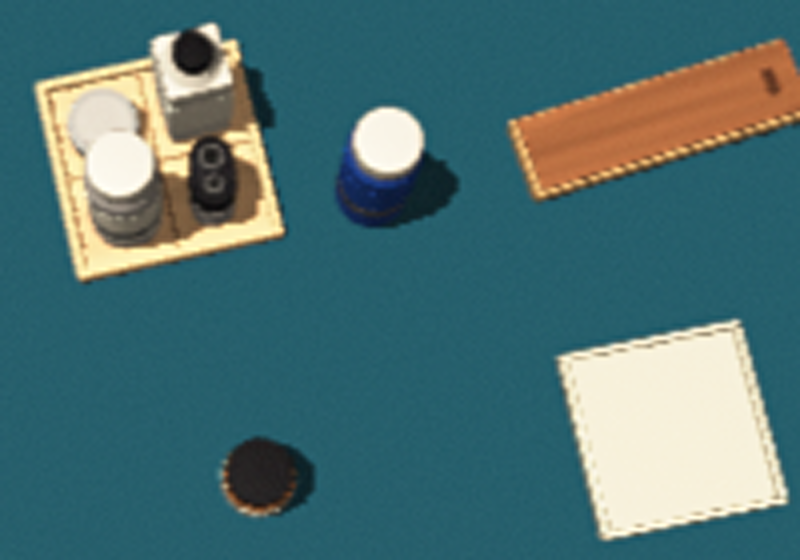

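View pics/c2.png

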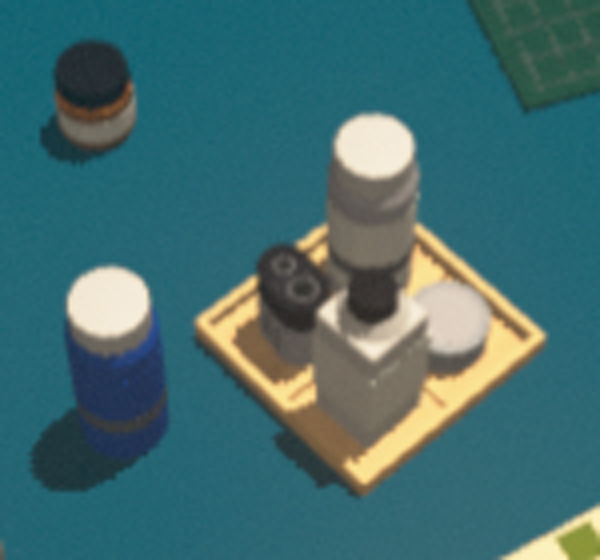

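```bash
python3 - <<'E'
from h import *
T=dict(np.load('pics/top0.png.npz'));S=dict(np.load('pics/scene0.png.npz'))
f1=lambda u,v:((u+.5)/4-.5+235,(v+.5)/4-.5+135)
f2=lambda u,v:((u+.5)/4-.5+205,(v+.5)/4-.5+170)
for n,z,a,b in [('can',.125,(122,163),(374,147)),('bottle',.121,(193,51),(373,284)),('sharp',.061,(212,170),(294,280)),('tin',.027,(104,120),(450,318)),('jar',.052,(260,469),(93,72)),('blue',.12,(389,142),(109,300))]:
    print(n,ray(T,f1(*a),z).round(4),ray(S,f2(*b),z).round(4))
def quad(ps,z):
    P=np.array([ray(T,p,z)[:2] for p in ps]);c=P.mean(0)
    e=np.roll(P,-1,0)-P
    print(P.round(4).tolist(),'c',c.round(4),'len',np.linalg.norm(e,axis=1).round(3),'ang',np.degrees(np.arctan2(e[:,1],e[:,0])).round(1))
quad([f1(*p) for p in[(38,84),(237,42),(285,234),(82,281)]],.014)
quad([f1(*p) for p in[(559,356),(739,321),(787,502),(603,540)]],.012)
quad([(124,196.5),(212,208.5),(199,269.5),(108.5,254.5)],.003)
print('beaker',ray(T,(167,151),.095),'box',ray(T,f1(510,122),.023),ray(T,f1(540,198),.023))
E
```

```text
can [0.6194 0.0263 0.125 ] [0.6197 0.0282 0.125 ]
bottle [ 0.6923 -0.0143  0.121 ] [ 0.691  -0.0117  0.121 ]
sharp [ 0.6352 -0.0277  0.061 ] [ 0.6355 -0.027   0.061 ]
tin [0.6776 0.0433 0.027 ] [0.677  0.0464 0.027 ]
jar [ 0.4483 -0.0611  0.052 ] [ 0.4499 -0.06    0.052 ]
blue [ 0.6379 -0.1332  0.12  ] [ 0.6379 -0.131   0.12  ]
[[0.7057, 0.0886], [0.7385, -0.0429], [0.6069, -0.0765], [0.5723, 0.0545]] c [0.6559 0.0059] len [0.136 0.136 0.135 0.138] ang [ -76.  -165.7  104.8   14.4]
[[0.5306, -0.2537], [0.5564, -0.371], [0.44, -0.3964], [0.4135, -0.2789]] c [ 0.4851 -0.325 ] len [0.12  0.119 0.12  0.12 ] ang [ -77.6 -167.7  102.7   12.1]
[[0.5892, 0.4002], [0.5625, 0.1672], [0.4038, 0.1909], [0.4361, 0.4243]] c [0.4979 0.2956] len [0.235 0.16  0.236 0.155] ang [-96.5 171.5  82.1  -9. ]
beaker [0.68546611 0.27273233 0.095     ] box [ 0.68400614 -0.22283575  0.023     ] [ 0.6326974  -0.24151285  0.023     ]
```

Both views agree within about 3 mm. The tray measures 136 mm at 14.6°, the dish 120 mm, and all four things lie in the quarters as described. The crop shows the tray can is pale with a white cap, and the blue can outside it is the look-alike. First target is the can.

```bash
cat >> h.py <<'E'
def go(x,y,gz,th=None):
    "units (30mm / 5deg) in tool axes from present pose to grasp point x,y,gz; th: angle of closing axis"
    o=get_obs();R=cv2.Rodrigues(np.zeros(3))[0]
    from scipy.spatial.transform import Rotation as Ro
    e=o['eef_rot'];R=Ro.from_euler('xyz',e).as_matrix();t=np.degrees(np.arctan2(R[1,1],R[0,1]))
    if th is not None:
        print('az',round((t-th)/5,2)); t=th
        a=np.radians(th); R=np.array([[-np.sin(a),np.cos(a),0],[np.cos(a),np.sin(a),0],[0,0,-1]])
    d=R.T@(np.array([x,y,gz+.18])-o['ee_pos'])/.03
    print('t',o['time_s'],'theta',t.round(2),'grasp',(o['ee_pos']-[0,0,.18]).round(4),'units',d.round(2),'w',o['grip_width'].round(4),'gf',o['grip_force'])
E
python3 - <<'E'
from h import *
go(.6195,.027,.17)
T=dict(np.load('pics/top0.png.npz'));S=dict(np.load('pics/scene0.png.npz'))
f2=lambda u,v:((u+.5)/4-.5+205,(v+.5)/4-.5+170)
f1=lambda u,v:((u+.5)/4-.5+235,(v+.5)/4-.5+135)
for d in (ray(S,f2(304,288),.061)-ray(S,f2(286,264),.061),ray(T,f1(212,155),.061)-ray(T,f1(212,183),.061)): print(d,np.degrees(np.arctan2(d[1],d[0])))
E
```

```text
Traceback (most recent call last):
  File "h.py", line 22, in go
    print('t',o['time_s'],'theta',t.round(2),'grasp',(o['ee_pos']-[0,0,.18]).round(4),'units',d.round(2),'w',o['grip_width'].round(4),'gf',o['grip_force'])
                                                                                                             ^^^^^^^^^^^^^^^^^^^^^
AttributeError: 'float' object has no attribute 'round'
```

```bash
sed -i "s/o\['grip_width'\].round(4)/round(o['grip_width'],4)/;s/t.round(2)/round(float(t),2)/;s/R=cv2.Rodrigues(np.zeros(3))\[0\]/pass/" h.py
python3 - <<'E'
from h import *
go(.6195,.027,.17)
T=dict(np.load('pics/top0.png.npz'));S=dict(np.load('pics/scene0.png.npz'))
f2=lambda u,v:((u+.5)/4-.5+205,(v+.5)/4-.5+170)
f1=lambda u,v:((u+.5)/4-.5+235,(v+.5)/4-.5+135)
for d in (ray(S,f2(304,288),.061)-ray(S,f2(286,264),.061),ray(T,f1(212,155),.061)-ray(T,f1(212,183),.061)): print(d,np.degrees(np.arctan2(d[1],d[0])))
E
```

```text
t 0.1 theta 70.13 grasp [0.1869 0.5172 0.2242] units [-19.11 -10.47   1.81] w 0.0941 gf 0.0
[1.79209852e-02 1.34106014e-03 1.11022302e-16] 4.2795717562653754
[0.01836981 0.00038433 0.        ] 1.198553316071603
```

Request:
{"fn": "apply_moves", "kwargs": {
  "increments": [
    {"tx":-0.95,"ty":-0.52,"tz":0.09},
    {"tx":-0.95,"ty":-0.52,"tz":0.09},
    {"tx":-0.95,"ty":-0.52,"tz":0.09},
    {"tx":-0.95,"ty":-0.52,"tz":0.09},
    {"tx":-0.95,"ty":-0.52,"tz":0.09},
    {"tx":-0.95,"ty":-0.52,"tz":0.09},
    {"tx":-0.95,"ty":-0.52,"tz":0.09},
    {"tx":-0.95,"ty":-0.52,"tz":0.09},
    {"tx":-0.95,"ty":-0.52,"tz":0.09},
    {"tx":-0.95,"ty":-0.52,"tz":0.09},
    {"tx":-0.95,"ty":-0.52,"tz":0.09},
    {"tx":-0.95,"ty":-0.52,"tz":0.09}
  ],
  "jaw": 0
}}

```text
schema error: expected keys tx, ty, tz, ax, ay, az
```

Request:
{"fn": "apply_moves", "kwargs": {
  "increments": [
    {"tx":-0.95,"ty":-0.52,"tz":0.09},
    {"tx":-0.95,"ty":-0.52,"tz":0.09},
    {"tx":-0.95,"ty":-0.52,"tz":0.09},
    {"tx":-0.95,"ty":-0.52,"tz":0.09},
    {"tx":-0.95,"ty":-0.52,"tz":0.09},
    {"tx":-0.95,"ty":-0.52,"tz":0.09},
    {"tx":-0.95,"ty":-0.52,"tz":0.09},
    {"tx":-0.95,"ty":-0.52,"tz":0.09},
    {},
    {}
  ]
}}

```text
schema error: expected keys tx, ty, tz, ax, ay, az
```

```bash
python3 -c "
from h import *
go(.6195,.027,.09)"
```

```text
t 0.1 theta 70.13 grasp [0.1869 0.5172 0.2242] units [-19.11 -10.46   4.48] w 0.0941 gf 0.0
```

All six keys are required.

Request:
{"fn": "apply_moves", "kwargs": {
  "increments": [
    {"tx":-0.95,"ty":-0.52,"tz":0.09,"ax":0,"ay":0,"az":0},
    {"tx":-0.95,"ty":-0.52,"tz":0.09,"ax":0,"ay":0,"az":0},
    {"tx":-0.95,"ty":-0.52,"tz":0.09,"ax":0,"ay":0,"az":0},
    {"tx":-0.95,"ty":-0.52,"tz":0.09,"ax":0,"ay":0,"az":0},
    {"tx":-0.95,"ty":-0.52,"tz":0.09,"ax":0,"ay":0,"az":0},
    {"tx":-0.95,"ty":-0.52,"tz":0.09,"ax":0,"ay":0,"az":0},
    {"tx":-0.95,"ty":-0.52,"tz":0.09,"ax":0,"ay":0,"az":0},
    {"tx":-0.95,"ty":-0.52,"tz":0.09,"ax":0,"ay":0,"az":0},
    {"tx":-0.95,"ty":-0.52,"tz":0.09,"ax":0,"ay":0,"az":0},
    {"tx":-0.95,"ty":-0.52,"tz":0.09,"ax":0,"ay":0,"az":0},
    {"tx":-0.95,"ty":-0.52,"tz":0.09,"ax":0,"ay":0,"az":0},
    {"tx":-0.95,"ty":-0.52,"tz":0.09,"ax":0,"ay":0,"az":0}
  ],
  "jaw": 0,
  "force": 30
}}

```text
time_s: 1.6
ee_pos: [0.4455, 0.224, 0.3719]
eef_rot: [-3.141, -0.0, 2.795]
force: [-0.6, -0.2, -0.5]
grip_width: 0.0941
grip_force: 0.0
```

Request:
{"fn": "apply_moves", "kwargs": {
  "increments": [
    {"tx":-0.95,"ty":-0.52,"tz":0.09,"ax":0,"ay":0,"az":0},
    {"tx":-0.95,"ty":-0.52,"tz":0.09,"ax":0,"ay":0,"az":0},
    {"tx":-0.95,"ty":-0.52,"tz":0.09,"ax":0,"ay":0,"az":0},
    {"tx":-0.95,"ty":-0.52,"tz":0.09,"ax":0,"ay":0,"az":0},
    {"tx":-0.95,"ty":-0.52,"tz":0.09,"ax":0,"ay":0,"az":0},
    {"tx":-0.95,"ty":-0.52,"tz":0.09,"ax":0,"ay":0,"az":0},
    {"tx":-0.95,"ty":-0.52,"tz":0.09,"ax":0,"ay":0,"az":0},
    {"tx":-0.95,"ty":-0.52,"tz":0.09,"ax":0,"ay":0,"az":0},
    {"tx":0,"ty":0,"tz":0,"ax":0,"ay":0,"az":0},
    {"tx":0,"ty":0,"tz":0,"ax":0,"ay":0,"az":0}
  ]
}}

```text
time_s: 2.85
ee_pos: [0.6166, 0.0305, 0.3503]
eef_rot: [-3.141, -0.001, 2.795]
force: [-0.5, -0.6, 0.1]
grip_width: 0.0938
grip_force: 0.0
```

```bash
python3 -c "
from h import *
go(.6195,.027,.09)"
```

```text
t 2.85 theta 70.13 grasp [0.6166 0.0305 0.1703] units [-0.13 -0.08  2.68] w 0.0938 gf 0.0
```

Request:
{"fn": "apply_moves", "kwargs": {
  "increments": [
    {"tx":-0.13,"ty":-0.08,"tz":0.5,"ax":0,"ay":0,"az":0},
    {"tx":0,"ty":0,"tz":0.7,"ax":0,"ay":0,"az":0},
    {"tx":0,"ty":0,"tz":0.7,"ax":0,"ay":0,"az":0},
    {"tx":0,"ty":0,"tz":0.5,"ax":0,"ay":0,"az":0},
    {"tx":0,"ty":0,"tz":0.28,"ax":0,"ay":0,"az":0},
    {"tx":0,"ty":0,"tz":0,"ax":0,"ay":0,"az":0}
  ]
}}

```text
time_s: 3.6
ee_pos: [0.6198, 0.0266, 0.2699]
eef_rot: [-3.141, -0.001, 2.795]
force: [-0.2, -0.5, -0.2]
grip_width: 0.0934
grip_force: 0.0
```

Request:
{"fn": "apply_moves", "kwargs": {
  "increments": [
    {"tx":0,"ty":0,"tz":0,"ax":0,"ay":0,"az":0},
    {"tx":0,"ty":0,"tz":0,"ax":0,"ay":0,"az":0},
    {"tx":0,"ty":0,"tz":0,"ax":0,"ay":0,"az":0},
    {"tx":0,"ty":0,"tz":0,"ax":0,"ay":0,"az":0},
    {"tx":0,"ty":0,"tz":0,"ax":0,"ay":0,"az":0},
    {"tx":0,"ty":0,"tz":0,"ax":0,"ay":0,"az":0}
  ],
  "jaw": 1,
  "force": 30
}}

```text
time_s: 4.35
ee_pos: [0.6198, 0.0265, 0.2703]
eef_rot: [3.142, 0.0, 2.795]
force: [0.1, 0.8, 0.3]
grip_width: 0.0477
grip_force: 29.9
```

Request:
{"fn": "apply_moves", "kwargs": {
  "increments": [
    {"tx":0,"ty":0,"tz":-0.3,"ax":0,"ay":0,"az":0},
    {"tx":0,"ty":0,"tz":-0.7,"ax":0,"ay":0,"az":0},
    {"tx":0,"ty":0,"tz":-0.8,"ax":0,"ay":0,"az":0},
    {"tx":0,"ty":0,"tz":-0.5,"ax":0,"ay":0,"az":0},
    {"tx":0,"ty":0,"tz":0,"ax":0,"ay":0,"az":0}
  ]
}}

```text
time_s: 4.97
ee_pos: [0.6198, 0.0265, 0.3402]
eef_rot: [3.141, 0.002, 2.795]
force: [0.8, 0.5, -3.3]
grip_width: 0.0476
grip_force: 29.9
```

```bash
python3 -c "
from h import *
go(.490,.236,.15)"
```

```text
t 4.975 theta 70.13 grasp [0.6198 0.0265 0.1602] units [6.44 5.1  0.33] w 0.0476 gf 29.93848353624344
```

Request:
{"fn": "apply_moves", "kwargs": {
  "increments": [
    {"tx":0.3,"ty":0.24,"tz":0,"ax":0,"ay":0,"az":0},
    {"tx":0.6,"ty":0.47,"tz":0,"ax":0,"ay":0,"az":0},
    {"tx":0.75,"ty":0.59,"tz":0,"ax":0,"ay":0,"az":0},
    {"tx":0.75,"ty":0.59,"tz":0,"ax":0,"ay":0,"az":0},
    {"tx":0.75,"ty":0.59,"tz":0,"ax":0,"ay":0,"az":0},
    {"tx":0.75,"ty":0.59,"tz":0,"ax":0,"ay":0,"az":0},
    {"tx":0.75,"ty":0.59,"tz":0,"ax":0,"ay":0,"az":0},
    {"tx":0.75,"ty":0.59,"tz":0,"ax":0,"ay":0,"az":0},
    {"tx":0.6,"ty":0.47,"tz":0.1,"ax":0,"ay":0,"az":0},
    {"tx":0.44,"ty":0.38,"tz":0.3,"ax":0,"ay":0,"az":0},
    {"tx":0,"ty":0,"tz":0.5,"ax":0,"ay":0,"az":0},
    {"tx":0,"ty":0,"tz":0.5,"ax":0,"ay":0,"az":0}
  ]
}}

```text
time_s: 6.48
ee_pos: [0.4901, 0.2358, 0.2958]
eef_rot: [-3.141, -0.001, 2.795]
force: [1.2, -0.0, -2.5]
grip_width: 0.0475
grip_force: 29.9
```

```bash
python3 -c "
from h import *
go(.490,.236,.0888)"
```

```text
t 6.475 theta 70.13 grasp [0.4901 0.2358 0.1158] units [0.   0.01 0.9 ] w 0.0475 gf 29.94040936231613
```

Request:
{"fn": "apply_moves", "kwargs": {
  "increments": [
    {"tx":0,"ty":0,"tz":0.45,"ax":0,"ay":0,"az":0},
    {"tx":0,"ty":0,"tz":0.25,"ax":0,"ay":0,"az":0},
    {"tx":0,"ty":0,"tz":0.12,"ax":0,"ay":0,"az":0},
    {"tx":0,"ty":0,"tz":0,"ax":0,"ay":0,"az":0},
    {"tx":0,"ty":0,"tz":0,"ax":0,"ay":0,"az":0}
  ]
}}

```text
time_s: 7.1
ee_pos: [0.4902, 0.2361, 0.2731]
eef_rot: [3.141, 0.001, 2.795]
force: [-0.1, 1.0, -2.8]
grip_width: 0.0476
grip_force: 29.9
```

Request:
{"fn": "apply_moves", "kwargs": {
  "increments": [
    {"tx":0,"ty":0,"tz":0.1,"ax":0,"ay":0,"az":0},
    {"tx":0,"ty":0,"tz":0.04,"ax":0,"ay":0,"az":0},
    {"tx":0,"ty":0,"tz":0,"ax":0,"ay":0,"az":0}
  ]
}}

```text
time_s: 7.48
ee_pos: [0.4901, 0.2361, 0.2684]
eef_rot: [-3.142, -0.0, 2.795]
force: [-0.3, 0.3, -2.5]
grip_width: 0.0477
grip_force: 29.9
```

Request:
{"fn": "apply_moves", "kwargs": {
  "increments": [
    {"tx":0,"ty":0,"tz":0.03,"ax":0,"ay":0,"az":0},
    {"tx":0,"ty":0,"tz":0,"ax":0,"ay":0,"az":0}
  ]
}}

```text
time_s: 7.72
ee_pos: [0.4902, 0.2361, 0.2682]
eef_rot: [3.141, 0.001, 2.795]
force: [-1.1, -1.0, 5.1]
grip_width: 0.0478
grip_force: 29.9
```

Request:
{"fn": "apply_moves", "kwargs": {
  "increments": [
    {"tx":0,"ty":0,"tz":0,"ax":0,"ay":0,"az":0},
    {"tx":0,"ty":0,"tz":0,"ax":0,"ay":0,"az":0},
    {"tx":0,"ty":0,"tz":0,"ax":0,"ay":0,"az":0},
    {"tx":0,"ty":0,"tz":0,"ax":0,"ay":0,"az":0},
    {"tx":0,"ty":0,"tz":0,"ax":0,"ay":0,"az":0}
  ],
  "jaw": 0
}}

```text
time_s: 8.35
ee_pos: [0.4901, 0.2361, 0.2675]
eef_rot: [-3.142, -0.0, 2.795]
force: [-0.0, 0.1, 0.5]
grip_width: 0.0925
grip_force: 0.0
```

Request:
{"fn": "apply_moves", "kwargs": {
  "increments": [
    {"tx":0,"ty":0,"tz":-0.4,"ax":0,"ay":0,"az":0},
    {"tx":0,"ty":0,"tz":-0.8,"ax":0,"ay":0,"az":0},
    {"tx":0,"ty":0,"tz":-0.9,"ax":0,"ay":0,"az":0},
    {"tx":0,"ty":0,"tz":-0.9,"ax":0,"ay":0,"az":0}
  ]
}}

```text
time_s: 8.85
ee_pos: [0.49, 0.236, 0.3593]
eef_rot: [3.141, 0.001, 2.795]
force: [-0.6, -0.7, 0.9]
grip_width: 0.094
grip_force: 0.0
```

```bash
python3 - <<'E'
from h import *
snap('top','t1.png');c=snap('scene','s1.png')
A=cv2.resize(cv2.imread('pics/t1.png')[130:230,230:330],None,fx=4,fy=4,interpolation=cv2.INTER_CUBIC)
B=cv2.resize(cv2.imread('pics/s1.png')[130:290,240:400],None,fx=2.5,fy=2.5,interpolation=cv2.INTER_CUBIC)
cv2.imwrite('pics/c3.png',np.hstack([A,B]))
go(.6920,-.0135,.17,104.6)
E
```

```text
az -6.89
t 8.95 theta 104.6 grasp [0.4903 0.2362 0.181 ] units [-4.41 -9.75  0.37] w 0.0937 gf 0.0
```

View pics/c3.png

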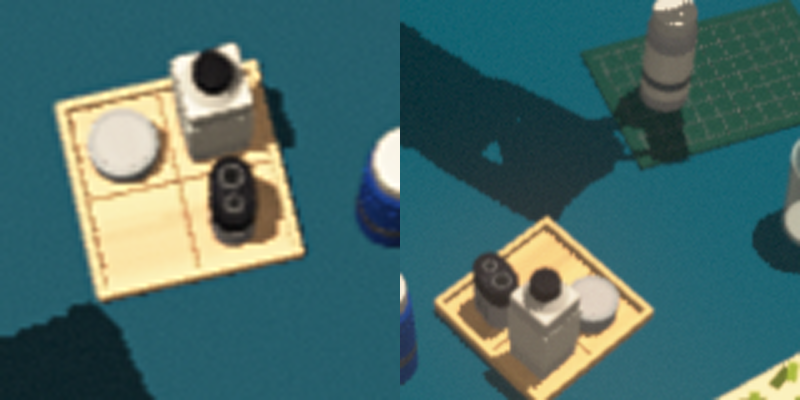

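The can stands upright on the mat, with its foot at crop (665,105), well inside the mat edge. The bottle, sharpener and tin are undisturbed in the tray. Next is the bottle.

Request:
{"fn": "apply_moves", "kwargs": {
  "increments": [
    {"tx":0,"ty":0,"tz":0,"ax":0,"ay":0,"az":-0.98},
    {"tx":0,"ty":0,"tz":0,"ax":0,"ay":0,"az":-0.98},
    {"tx":0,"ty":0,"tz":0,"ax":0,"ay":0,"az":-0.98},
    {"tx":0,"ty":0,"tz":0,"ax":0,"ay":0,"az":-0.98},
    {"tx":0,"ty":0,"tz":0,"ax":0,"ay":0,"az":-0.98},
    {"tx":0,"ty":0,"tz":0,"ax":0,"ay":0,"az":-0.98},
    {"tx":0,"ty":0,"tz":0,"ax":0,"ay":0,"az":-1.0}
  ]
}}

```text
time_s: 9.82
ee_pos: [0.49, 0.236, 0.357]
eef_rot: [-3.142, -0.001, -2.885]
force: [-0.1, 0.1, 0.5]
grip_width: 0.0941
grip_force: 0.0
```

Request:
{"fn": "apply_moves", "kwargs": {
  "increments": [
    {"tx":-0.4,"ty":-0.89,"tz":0,"ax":0,"ay":0,"az":0},
    {"tx":-0.4,"ty":-0.89,"tz":0,"ax":0,"ay":0,"az":0},
    {"tx":-0.4,"ty":-0.89,"tz":0,"ax":0,"ay":0,"az":0},
    {"tx":-0.4,"ty":-0.89,"tz":0,"ax":0,"ay":0,"az":0},
    {"tx":-0.4,"ty":-0.89,"tz":0,"ax":0,"ay":0,"az":0},
    {"tx":-0.4,"ty":-0.89,"tz":0,"ax":0,"ay":0,"az":0},
    {"tx":-0.4,"ty":-0.89,"tz":0,"ax":0,"ay":0,"az":0},
    {"tx":-0.4,"ty":-0.89,"tz":0,"ax":0,"ay":0,"az":0},
    {"tx":-0.4,"ty":-0.89,"tz":0,"ax":0,"ay":0,"az":0},
    {"tx":-0.4,"ty":-0.89,"tz":0,"ax":0,"ay":0,"az":0},
    {"tx":-0.4,"ty":-0.85,"tz":0,"ax":0,"ay":0,"az":0},
    {"tx":0,"ty":0,"tz":0,"ax":0,"ay":0,"az":0}
  ]
}}

```text
time_s: 11.32
ee_pos: [0.6917, -0.0153, 0.3563]
eef_rot: [3.141, -0.001, -2.89]
force: [-0.0, 0.7, 0.3]
grip_width: 0.0939
grip_force: 0.0
```

```bash
python3 -c "
from h import *
go(.6920,-.0135,.09,104.6)"
```

```text
az -0.03
t 11.325 theta 104.6 grasp [ 0.6917 -0.0153  0.1763] units [-0.02  0.06  2.88] w 0.0939 gf 0.0
```

Request:
{"fn": "apply_moves", "kwargs": {
  "increments": [
    {"tx":-0.02,"ty":0.06,"tz":0.4,"ax":0,"ay":0,"az":0},
    {"tx":0,"ty":0,"tz":0.7,"ax":0,"ay":0,"az":0},
    {"tx":0,"ty":0,"tz":0.7,"ax":0,"ay":0,"az":0},
    {"tx":0,"ty":0,"tz":0.7,"ax":0,"ay":0,"az":0},
    {"tx":0,"ty":0,"tz":0.37,"ax":0,"ay":0,"az":0},
    {"tx":0,"ty":0,"tz":0,"ax":0,"ay":0,"az":0},
    {"tx":0,"ty":0,"tz":0,"ax":0,"ay":0,"az":0}
  ]
}}

```text
time_s: 12.2
ee_pos: [0.6915, -0.012, 0.2723]
eef_rot: [-3.141, 0.001, -2.888]
force: [-0.9, 0.2, -0.7]
grip_width: 0.0939
grip_force: 0.0
```

Request:
{"fn": "apply_moves", "kwargs": {
  "increments": [
    {"tx":0,"ty":0,"tz":0,"ax":0,"ay":0,"az":0},
    {"tx":0,"ty":0,"tz":0,"ax":0,"ay":0,"az":0},
    {"tx":0,"ty":0,"tz":0,"ax":0,"ay":0,"az":0},
    {"tx":0,"ty":0,"tz":0,"ax":0,"ay":0,"az":0},
    {"tx":0,"ty":0,"tz":0,"ax":0,"ay":0,"az":0},
    {"tx":0,"ty":0,"tz":0,"ax":0,"ay":0,"az":0}
  ],
  "jaw": 1,
  "force": 30
}}

```text
time_s: 12.95
ee_pos: [0.6914, -0.0121, 0.2714]
eef_rot: [-3.142, -0.0, -2.888]
force: [0.4, -0.5, -0.1]
grip_width: 0.0423
grip_force: 29.7
```

Request:
{"fn": "apply_moves", "kwargs": {
  "increments": [
    {"tx":0,"ty":0,"tz":-0.3,"ax":0,"ay":0,"az":0},
    {"tx":0,"ty":0,"tz":-0.7,"ax":0,"ay":0,"az":0},
    {"tx":0,"ty":0,"tz":-0.8,"ax":0,"ay":0,"az":0},
    {"tx":0,"ty":0,"tz":-0.7,"ax":0,"ay":0,"az":0},
    {"tx":0,"ty":0,"tz":-0.3,"ax":0,"ay":0,"az":0}
  ]
}}

```text
time_s: 13.58
ee_pos: [0.6914, -0.0121, 0.3582]
eef_rot: [-3.141, 0.003, -2.888]
force: [0.0, -0.8, -3.5]
grip_width: 0.0422
grip_force: 29.7
```

```bash
python3 -c "
from h import *
go(.506,.355,.0885)"
```

```text
t 13.575 theta 104.53 grasp [ 0.6914 -0.0121  0.1782] units [ 2.92 13.4   2.97] w 0.0422 gf 29.66454952955246
```

Request:
{"fn": "apply_moves", "kwargs": {
  "increments": [
    {"tx":0.1,"ty":0.4,"tz":0,"ax":0,"ay":0,"az":0},
    {"tx":0.2,"ty":0.9,"tz":0,"ax":0,"ay":0,"az":0},
    {"tx":0.2,"ty":0.9,"tz":0,"ax":0,"ay":0,"az":0},
    {"tx":0.2,"ty":0.9,"tz":0,"ax":0,"ay":0,"az":0},
    {"tx":0.2,"ty":0.9,"tz":0,"ax":0,"ay":0,"az":0},
    {"tx":0.2,"ty":0.9,"tz":0,"ax":0,"ay":0,"az":0},
    {"tx":0.2,"ty":0.9,"tz":0,"ax":0,"ay":0,"az":0},
    {"tx":0.2,"ty":0.9,"tz":0,"ax":0,"ay":0,"az":0},
    {"tx":0.2,"ty":0.9,"tz":0,"ax":0,"ay":0,"az":0},
    {"tx":0.2,"ty":0.9,"tz":0,"ax":0,"ay":0,"az":0},
    {"tx":0.2,"ty":0.9,"tz":0,"ax":0,"ay":0,"az":0},
    {"tx":0.2,"ty":0.9,"tz":0,"ax":0,"ay":0,"az":0}
  ]
}}

```text
time_s: 15.08
ee_pos: [0.5459, 0.2709, 0.3546]
eef_rot: [-3.141, -0.001, -2.888]
force: [0.3, 0.0, -3.0]
grip_width: 0.0424
grip_force: 29.7
```

Request:
{"fn": "apply_moves", "kwargs": {
  "increments": [
    {"tx":0.2,"ty":0.9,"tz":0,"ax":0,"ay":0,"az":0},
    {"tx":0.2,"ty":0.9,"tz":0,"ax":0,"ay":0,"az":0},
    {"tx":0.2,"ty":0.8,"tz":0,"ax":0,"ay":0,"az":0},
    {"tx":0.1,"ty":0.5,"tz":0.3,"ax":0,"ay":0,"az":0},
    {"tx":0,"ty":0,"tz":0.6,"ax":0,"ay":0,"az":0},
    {"tx":0,"ty":0,"tz":0.7,"ax":0,"ay":0,"az":0},
    {"tx":0,"ty":0,"tz":0.6,"ax":0,"ay":0,"az":0},
    {"tx":0,"ty":0,"tz":0.3,"ax":0,"ay":0,"az":0},
    {"tx":0,"ty":0,"tz":0,"ax":0,"ay":0,"az":0},
    {"tx":0,"ty":0,"tz":0,"ax":0,"ay":0,"az":0}
  ]
}}

```text
time_s: 16.32
ee_pos: [0.5036, 0.3545, 0.2811]
eef_rot: [3.141, 0.001, -2.888]
force: [-0.4, -0.1, -1.9]
grip_width: 0.0422
grip_force: 29.7
```

```bash
python3 -c "
from h import *
go(.506,.355,.0894)"
```

```text
t 16.325 theta 104.53 grasp [0.5036 0.3545 0.1011] units [-0.08 -0.    0.39] w 0.0422 gf 29.66499388217926
```

Request:
{"fn": "apply_moves", "kwargs": {
  "increments": [
    {"tx":0,"ty":0,"tz":0.25,"ax":0,"ay":0,"az":0},
    {"tx":0,"ty":0,"tz":0.1,"ax":0,"ay":0,"az":0},
    {"tx":0,"ty":0,"tz":0.04,"ax":0,"ay":0,"az":0},
    {"tx":0,"ty":0,"tz":0,"ax":0,"ay":0,"az":0},
    {"tx":0,"ty":0,"tz":0,"ax":0,"ay":0,"az":0}
  ]
}}

```text
time_s: 16.95
ee_pos: [0.5035, 0.3545, 0.2693]
eef_rot: [3.142, 0.001, -2.888]
force: [-2.3, -3.7, 5.4]
grip_width: 0.0421
grip_force: 29.7
```

Contact. Release and rise, then pin down the sharpener's top.

Request:
{"fn": "apply_moves", "kwargs": {
  "increments": [
    {"tx":0,"ty":0,"tz":0,"ax":0,"ay":0,"az":0},
    {"tx":0,"ty":0,"tz":0,"ax":0,"ay":0,"az":0},
    {"tx":0,"ty":0,"tz":0,"ax":0,"ay":0,"az":0},
    {"tx":0,"ty":0,"tz":0,"ax":0,"ay":0,"az":0},
    {"tx":0,"ty":0,"tz":0,"ax":0,"ay":0,"az":0}
  ],
  "jaw": 0
}}

```text
time_s: 17.58
ee_pos: [0.5034, 0.3545, 0.2687]
eef_rot: [3.142, -0.0, -2.888]
force: [0.4, 0.4, 0.3]
grip_width: 0.0885
grip_force: 0.0
```

Request:
{"fn": "apply_moves", "kwargs": {
  "increments": [
    {"tx":0,"ty":0,"tz":-0.4,"ax":0,"ay":0,"az":0},
    {"tx":0,"ty":0,"tz":-0.8,"ax":0,"ay":0,"az":0},
    {"tx":0,"ty":0,"tz":-0.9,"ax":0,"ay":0,"az":0},
    {"tx":0,"ty":0,"tz":-0.9,"ax":0,"ay":0,"az":0},
    {"tx":0,"ty":0,"tz":0,"ax":0,"ay":0,"az":0}
  ]
}}

```text
time_s: 18.2
ee_pos: [0.5035, 0.3545, 0.3615]
eef_rot: [3.14, 0.004, -2.888]
force: [0.5, 1.2, -0.4]
grip_width: 0.094
grip_force: 0.0
```

```bash
python3 - <<'E'
from h import *
T=snap('top','t2.png');S=snap('scene','s2.png')
t=cv2.imread('pics/t2.png');s=cv2.imread('pics/s2.png')
cv2.imwrite('pics/c4.png',np.hstack([cv2.resize(t[150:210,245:305],(400,400),interpolation=cv2.INTER_CUBIC),cv2.resize(s[215:295,250:350],(500,400),interpolation=cv2.INTER_CUBIC)[:,:400]]))
g=t.max(2)
m=np.zeros_like(g);m[155:210,270:303]=1
n,l,st,ce=cv2.connectedComponentsWithStats(((g<62)&(m>0)).astype(np.uint8))
i=1+st[1:,4].argmax();v,u=np.where(l==i)
P=np.array([ray(T,(a,b),.061)[:2] for a,b in zip(u,v)]);c=P.mean(0)
w,V=np.linalg.eigh(np.cov((P-c).T));print(st[i],c.round(4),'yaw',np.degrees(np.arctan2(*V[::-1,1])),4*np.sqrt(w))
go(.6355,-.0275,.14,95)
E
```

```text
[283 170  11  18 135] [ 0.6289 -0.0287] yaw -175.4460200804648 [0.03194139 0.05068978]
az 1.91
t 18.3 theta 95.0 grasp [0.5033 0.3544 0.1785] units [ -3.28 -13.07   1.28] w 0.094 gf 0.0
```

View pics/c4.png

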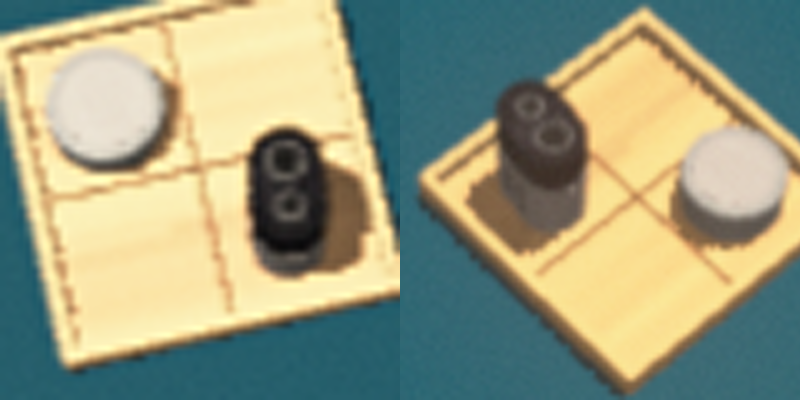

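```bash
python3 - <<'E'
from h import *
T=dict(np.load('pics/t2.png.npz'));S=dict(np.load('pics/s2.png.npz'))
t=lambda u,v:ray(T,((u+.5)/6.667-.5+245,(v+.5)/6.667-.5+150),.061)[:2]
s=lambda u,v:ray(S,((u-400+.5)/5-.5+250,(v+.5)/5-.5+215),.061)[:2]
for a,b in((t(285,160),t(290,206)),(s(952-400,135),s(930-400,104)),(s(552,135),s(530,104))):
    d=a-b;print((a+b)/2,np.linalg.norm(d),np.degrees(np.arctan2(d[1],d[0])))
E
```

```text
[ 0.63551698 -0.02792402] 0.018199816523450225 7.1579308676644136
[ 0.63265985 -0.02628865] 0.018304069621867435 2.899382199896688
[ 0.63265985 -0.02628865] 0.018304069621867435 2.899382199896688
```

The mat holds both tall things, and the sharpener stands alone on its diagonal with the tin. Its holes at crop (285,160) and (290,206) give a yaw of about 6° and a centre of (0.6345, -0.0272).

Request:
{"fn": "apply_moves", "kwargs": {
  "increments": [
    {"tx":0,"ty":0,"tz":0,"ax":0,"ay":0,"az":0.85},
    {"tx":0,"ty":0,"tz":0,"ax":0,"ay":0,"az":0.85},
    {"tx":0,"ty":0,"tz":0,"ax":0,"ay":0,"az":0}
  ]
}}

```text
time_s: 18.68
ee_pos: [0.5034, 0.3544, 0.3576]
eef_rot: [-3.141, -0.002, -3.036]
force: [0.3, -0.2, 0.2]
grip_width: 0.0942
grip_force: 0.0
```

```bash
python3 -c "
from h import *
go(.6345,-.0272,.13)"
```

```text
t 18.675 theta 96.05 grasp [0.5034 0.3544 0.1776] units [ -3.01 -13.11   1.59] w 0.0942 gf 0.0
```

Request:
{"fn": "apply_moves", "kwargs": {
  "increments": [
    {"tx":-0.2,"ty":-0.9,"tz":0,"ax":0,"ay":0,"az":0},
    {"tx":-0.2,"ty":-0.9,"tz":0,"ax":0,"ay":0,"az":0},
    {"tx":-0.2,"ty":-0.9,"tz":0,"ax":0,"ay":0,"az":0},
    {"tx":-0.2,"ty":-0.9,"tz":0,"ax":0,"ay":0,"az":0},
    {"tx":-0.2,"ty":-0.9,"tz":0,"ax":0,"ay":0,"az":0},
    {"tx":-0.2,"ty":-0.9,"tz":0,"ax":0,"ay":0,"az":0},
    {"tx":-0.2,"ty":-0.9,"tz":0,"ax":0,"ay":0,"az":0},
    {"tx":-0.2,"ty":-0.9,"tz":0,"ax":0,"ay":0,"az":0},
    {"tx":-0.2,"ty":-0.9,"tz":0,"ax":0,"ay":0,"az":0},
    {"tx":-0.2,"ty":-0.9,"tz":0,"ax":0,"ay":0,"az":0},
    {"tx":-0.2,"ty":-0.9,"tz":0,"ax":0,"ay":0,"az":0},
    {"tx":-0.2,"ty":-0.9,"tz":0,"ax":0,"ay":0,"az":0}
  ]
}}

```text
time_s: 20.18
ee_pos: [0.6093, 0.039, 0.3581]
eef_rot: [3.141, -0.001, -3.034]
force: [-0.2, 0.3, 0.2]
grip_width: 0.094
grip_force: 0.0
```

Request:
{"fn": "apply_moves", "kwargs": {
  "increments": [
    {"tx":-0.2,"ty":-0.9,"tz":0,"ax":0,"ay":0,"az":0},
    {"tx":-0.2,"ty":-0.9,"tz":0.2,"ax":0,"ay":0,"az":0},
    {"tx":-0.2,"ty":-0.5,"tz":0.6,"ax":0,"ay":0,"az":0},
    {"tx":0,"ty":0,"tz":0.7,"ax":0,"ay":0,"az":0},
    {"tx":0,"ty":0,"tz":0,"ax":0,"ay":0,"az":0},
    {"tx":0,"ty":0,"tz":0,"ax":0,"ay":0,"az":0}
  ]
}}

```text
time_s: 20.92
ee_pos: [0.6343, -0.0265, 0.314]
eef_rot: [3.142, 0.0, -3.035]
force: [-0.4, -0.1, -0.0]
grip_width: 0.0944
grip_force: 0.0
```

```bash
python3 -c "
from h import *
go(.6345,-.0272,.049)"
```

```text
t 20.925 theta 96.09 grasp [ 0.6343 -0.0265  0.134 ] units [-0.   -0.02  2.83] w 0.0944 gf 0.0
```

Request:
{"fn": "apply_moves", "kwargs": {
  "increments": [
    {"tx":0,"ty":-0.02,"tz":0.5,"ax":0,"ay":0,"az":0},
    {"tx":0,"ty":0,"tz":0.7,"ax":0,"ay":0,"az":0},
    {"tx":0,"ty":0,"tz":0.7,"ax":0,"ay":0,"az":0},
    {"tx":0,"ty":0,"tz":0.6,"ax":0,"ay":0,"az":0},
    {"tx":0,"ty":0,"tz":0.3,"ax":0,"ay":0,"az":0},
    {"tx":0,"ty":0,"tz":0,"ax":0,"ay":0,"az":0},
    {"tx":0,"ty":0,"tz":0,"ax":0,"ay":0,"az":0}
  ]
}}

```text
time_s: 21.8
ee_pos: [0.6345, -0.0275, 0.2305]
eef_rot: [-3.141, 0.001, -3.036]
force: [0.1, 0.0, 1.0]
grip_width: 0.0939
grip_force: 0.0
```

Request:
{"fn": "apply_moves", "kwargs": {
  "increments": [
    {"tx":0,"ty":0,"tz":0,"ax":0,"ay":0,"az":0},
    {"tx":0,"ty":0,"tz":0,"ax":0,"ay":0,"az":0},
    {"tx":0,"ty":0,"tz":0,"ax":0,"ay":0,"az":0},
    {"tx":0,"ty":0,"tz":0,"ax":0,"ay":0,"az":0},
    {"tx":0,"ty":0,"tz":0,"ax":0,"ay":0,"az":0},
    {"tx":0,"ty":0,"tz":0,"ax":0,"ay":0,"az":0},
    {"tx":0,"ty":0,"tz":0,"ax":0,"ay":0,"az":0}
  ],
  "jaw": 1,
  "force": 30
}}

```text
time_s: 22.68
ee_pos: [0.6343, -0.0275, 0.2297]
eef_rot: [3.142, -0.0, -3.036]
force: [0.2, -0.8, -0.4]
grip_width: 0.0297
grip_force: 29.9
```

Request:
{"fn": "apply_moves", "kwargs": {
  "increments": [
    {"tx":0,"ty":0,"tz":-0.3,"ax":0,"ay":0,"az":0},
    {"tx":0,"ty":0,"tz":-0.8,"ax":0,"ay":0,"az":0},
    {"tx":0,"ty":0,"tz":-0.9,"ax":0,"ay":0,"az":0},
    {"tx":0,"ty":0,"tz":-0.9,"ax":0,"ay":0,"az":0},
    {"tx":0,"ty":0,"tz":-0.9,"ax":0,"ay":0,"az":0},
    {"tx":0,"ty":0,"tz":-0.4,"ax":0,"ay":0,"az":0}
  ]
}}

```text
time_s: 23.42
ee_pos: [0.6342, -0.0275, 0.3578]
eef_rot: [-3.141, 0.002, -3.036]
force: [0.4, 0.1, -1.0]
grip_width: 0.0301
grip_force: 29.9
```

```bash
python3 -c "
from h import *
go(.485,-.325,.049)"
```

```text
t 23.425 theta 96.03 grasp [ 0.6342 -0.0275  0.1778] units [ 6.   -9.34  4.28] w 0.0301 gf 29.935227893292904
```

Request:
{"fn": "apply_moves", "kwargs": {
  "increments": [
    {"tx":0.5,"ty":-0.78,"tz":0,"ax":0,"ay":0,"az":0},
    {"tx":0.5,"ty":-0.78,"tz":0,"ax":0,"ay":0,"az":0},
    {"tx":0.5,"ty":-0.78,"tz":0,"ax":0,"ay":0,"az":0},
    {"tx":0.5,"ty":-0.78,"tz":0,"ax":0,"ay":0,"az":0},
    {"tx":0.5,"ty":-0.78,"tz":0,"ax":0,"ay":0,"az":0},
    {"tx":0.5,"ty":-0.78,"tz":0,"ax":0,"ay":0,"az":0},
    {"tx":0.5,"ty":-0.78,"tz":0,"ax":0,"ay":0,"az":0},
    {"tx":0.5,"ty":-0.78,"tz":0,"ax":0,"ay":0,"az":0},
    {"tx":0.5,"ty":-0.78,"tz":0,"ax":0,"ay":0,"az":0},
    {"tx":0.5,"ty":-0.78,"tz":0,"ax":0,"ay":0,"az":0},
    {"tx":0.5,"ty":-0.78,"tz":0,"ax":0,"ay":0,"az":0},
    {"tx":0.5,"ty":-0.78,"tz":0,"ax":0,"ay":0,"az":0}
  ]
}}

```text
time_s: 24.92
ee_pos: [0.4842, -0.3264, 0.3553]
eef_rot: [3.141, -0.001, -3.036]
force: [0.3, -0.5, -0.6]
grip_width: 0.0297
grip_force: 29.9
```

Request:
{"fn": "apply_moves", "kwargs": {
  "increments": [
    {"tx":0,"ty":0,"tz":0.4,"ax":0,"ay":0,"az":0},
    {"tx":0,"ty":0,"tz":0.7,"ax":0,"ay":0,"az":0},
    {"tx":0,"ty":0,"tz":0.8,"ax":0,"ay":0,"az":0},
    {"tx":0,"ty":0,"tz":0.8,"ax":0,"ay":0,"az":0},
    {"tx":0,"ty":0,"tz":0.6,"ax":0,"ay":0,"az":0},
    {"tx":0,"ty":0,"tz":0.4,"ax":0,"ay":0,"az":0},
    {"tx":0,"ty":0,"tz":0.2,"ax":0,"ay":0,"az":0},
    {"tx":0,"ty":0,"tz":0,"ax":0,"ay":0,"az":0},
    {"tx":0,"ty":0,"tz":0,"ax":0,"ay":0,"az":0}
  ]
}}

```text
time_s: 26.05
ee_pos: [0.4849, -0.3257, 0.2394]
eef_rot: [-3.141, 0.001, -3.036]
force: [-0.3, -0.7, -1.1]
grip_width: 0.0296
grip_force: 29.9
```

```bash
python3 -c "
from h import *
go(.485,-.325,.0485)"
```

```text
t 26.05 theta 96.03 grasp [ 0.4849 -0.3257  0.0594] units [-0.01  0.02  0.36] w 0.0296 gf 29.935149494558573
```

Request:
{"fn": "apply_moves", "kwargs": {
  "increments": [
    {"tx":0,"ty":0,"tz":0.22,"ax":0,"ay":0,"az":0},
    {"tx":0,"ty":0,"tz":0.1,"ax":0,"ay":0,"az":0},
    {"tx":0,"ty":0,"tz":0.05,"ax":0,"ay":0,"az":0},
    {"tx":0,"ty":0,"tz":0,"ax":0,"ay":0,"az":0},
    {"tx":0,"ty":0,"tz":0,"ax":0,"ay":0,"az":0}
  ]
}}

```text
time_s: 26.68
ee_pos: [0.4848, -0.3256, 0.2286]
eef_rot: [-3.141, 0.0, -3.036]
force: [-4.6, 4.5, 12.3]
grip_width: 0.0296
grip_force: 30.0
```

Request:
{"fn": "apply_moves", "kwargs": {
  "increments": [
    {"tx":0,"ty":0,"tz":0,"ax":0,"ay":0,"az":0},
    {"tx":0,"ty":0,"tz":0,"ax":0,"ay":0,"az":0},
    {"tx":0,"ty":0,"tz":0,"ax":0,"ay":0,"az":0},
    {"tx":0,"ty":0,"tz":0,"ax":0,"ay":0,"az":0},
    {"tx":0,"ty":0,"tz":0,"ax":0,"ay":0,"az":0},
    {"tx":0,"ty":0,"tz":-0.3,"ax":0,"ay":0,"az":0},
    {"tx":0,"ty":0,"tz":-0.7,"ax":0,"ay":0,"az":0},
    {"tx":0,"ty":0,"tz":-0.9,"ax":0,"ay":0,"az":0},
    {"tx":0,"ty":0,"tz":-0.9,"ax":0,"ay":0,"az":0},
    {"tx":0,"ty":0,"tz":-0.2,"ax":0,"ay":0,"az":1},
    {"tx":0,"ty":0,"tz":0,"ax":0,"ay":0,"az":1},
    {"tx":0,"ty":0,"tz":0,"ax":0,"ay":0,"az":1}
  ],
  "jaw": 0
}}

```text
time_s: 28.18
ee_pos: [0.4847, -0.3256, 0.3185]
eef_rot: [-3.141, 0.001, 2.982]
force: [-0.2, -0.6, 0.1]
grip_width: 0.0943
grip_force: 0.0
```

Request:
{"fn": "apply_moves", "kwargs": {
  "increments": [
    {"tx":0,"ty":0,"tz":0,"ax":0,"ay":0,"az":1},
    {"tx":0,"ty":0,"tz":0,"ax":0,"ay":0,"az":1},
    {"tx":0,"ty":0,"tz":0,"ax":0,"ay":0,"az":1},
    {"tx":0,"ty":0,"tz":0,"ax":0,"ay":0,"az":1},
    {"tx":0,"ty":0,"tz":0,"ax":0,"ay":0,"az":1},
    {"tx":0,"ty":0,"tz":0,"ax":0,"ay":0,"az":1},
    {"tx":0,"ty":0,"tz":0,"ax":0,"ay":0,"az":1},
    {"tx":0,"ty":0,"tz":0,"ax":0,"ay":0,"az":1},
    {"tx":0,"ty":0,"tz":0,"ax":0,"ay":0,"az":1},
    {"tx":0,"ty":0,"tz":0,"ax":0,"ay":0,"az":1},
    {"tx":0,"ty":0,"tz":0,"ax":0,"ay":0,"az":1},
    {"tx":0,"ty":0,"tz":0,"ax":0,"ay":0,"az":1}
  ]
}}

```text
time_s: 29.68
ee_pos: [0.4848, -0.3256, 0.3184]
eef_rot: [3.141, 0.001, 1.935]
force: [-0.4, 0.0, -0.4]
grip_width: 0.0938
grip_force: 0.0
```

Request:
{"fn": "apply_moves", "kwargs": {
  "increments": [
    {"tx":0,"ty":0,"tz":0,"ax":0,"ay":0,"az":1},
    {"tx":0,"ty":0,"tz":0,"ax":0,"ay":0,"az":0.3},
    {"tx":0,"ty":0,"tz":0,"ax":0,"ay":0,"az":0}
  ]
}}

```text
time_s: 30.05
ee_pos: [0.4848, -0.3256, 0.318]
eef_rot: [3.141, 0.0, 1.826]
force: [-0.5, 0.0, 0.5]
grip_width: 0.094
grip_force: 0.0
```

```bash
python3 -c "
from h import *
go(.4490,-.0605,.032)"
```

```text
t 30.05 theta 14.6 grasp [ 0.4848 -0.3256  0.138 ] units [8.85 1.07 3.53] w 0.094 gf 0.0
```

Request:
{"fn": "apply_moves", "kwargs": {
  "increments": [
    {"tx":0.88,"ty":0.1,"tz":0,"ax":0,"ay":0,"az":0},
    {"tx":0.88,"ty":0.1,"tz":0,"ax":0,"ay":0,"az":0},
    {"tx":0.88,"ty":0.1,"tz":0,"ax":0,"ay":0,"az":0},
    {"tx":0.88,"ty":0.1,"tz":0,"ax":0,"ay":0,"az":0},
    {"tx":0.88,"ty":0.1,"tz":0,"ax":0,"ay":0,"az":0},
    {"tx":0.88,"ty":0.1,"tz":0,"ax":0,"ay":0,"az":0},
    {"tx":0.88,"ty":0.1,"tz":0,"ax":0,"ay":0,"az":0},
    {"tx":0.88,"ty":0.12,"tz":0,"ax":0,"ay":0,"az":0},
    {"tx":0.88,"ty":0.12,"tz":0,"ax":0,"ay":0,"az":0},
    {"tx":0.93,"ty":0.13,"tz":0,"ax":0,"ay":0,"az":0},
    {"tx":0,"ty":0,"tz":0,"ax":0,"ay":0,"az":0},
    {"tx":0,"ty":0,"tz":0,"ax":0,"ay":0,"az":0}
  ]
}}

```text
time_s: 31.55
ee_pos: [0.4493, -0.061, 0.3178]
eef_rot: [3.141, 0.0, 1.825]
force: [0.5, -0.8, -0.4]
grip_width: 0.0943
grip_force: 0.0
```

Request:
{"fn": "apply_moves", "kwargs": {
  "increments": [
    {"tx":0,"ty":0,"tz":0.5,"ax":0,"ay":0,"az":0},
    {"tx":0,"ty":0,"tz":0.8,"ax":0,"ay":0,"az":0},
    {"tx":0,"ty":0,"tz":0.8,"ax":0,"ay":0,"az":0},
    {"tx":0,"ty":0,"tz":0.8,"ax":0,"ay":0,"az":0},
    {"tx":0,"ty":0,"tz":0.6,"ax":0,"ay":0,"az":0},
    {"tx":0,"ty":0,"tz":0,"ax":0,"ay":0,"az":0},
    {"tx":0,"ty":0,"tz":0,"ax":0,"ay":0,"az":0}
  ]
}}

```text
time_s: 32.42
ee_pos: [0.4493, -0.0609, 0.2128]
eef_rot: [3.141, 0.0, 1.824]
force: [-0.1, 0.5, 0.1]
grip_width: 0.0941
grip_force: 0.0
```

Request:
{"fn": "apply_moves", "kwargs": {
  "increments": [
    {"tx":0,"ty":0,"tz":0,"ax":0,"ay":0,"az":0},
    {"tx":0,"ty":0,"tz":0,"ax":0,"ay":0,"az":0},
    {"tx":0,"ty":0,"tz":0,"ax":0,"ay":0,"az":0},
    {"tx":0,"ty":0,"tz":0,"ax":0,"ay":0,"az":0},
    {"tx":0,"ty":0,"tz":0,"ax":0,"ay":0,"az":0},
    {"tx":0,"ty":0,"tz":0,"ax":0,"ay":0,"az":0}
  ],
  "jaw": 1,
  "force": 30
}}

```text
time_s: 33.17
ee_pos: [0.4492, -0.0606, 0.2126]
eef_rot: [-3.141, -0.0, 1.824]
force: [-1.8, -0.1, 1.1]
grip_width: 0.0454
grip_force: 30.0
```

Request:
{"fn": "apply_moves", "kwargs": {
  "increments": [
    {"tx":0,"ty":0,"tz":-0.3,"ax":0,"ay":0,"az":0},
    {"tx":0,"ty":0,"tz":-0.8,"ax":0,"ay":0,"az":0},
    {"tx":0,"ty":0,"tz":-0.9,"ax":0,"ay":0,"az":0},
    {"tx":0,"ty":0,"tz":-0.4,"ax":0,"ay":0,"az":0}
  ]
}}

```text
time_s: 33.67
ee_pos: [0.4493, -0.0606, 0.2862]
eef_rot: [3.14, 0.001, 1.824]
force: [-0.2, -0.5, -1.8]
grip_width: 0.0457
grip_force: 30.0
```

```bash
python3 - <<'E'
from h import *
go(.634,-.0305,.037)
t=snap('top','t3.png');snap('scene','s3.png')
a=cv2.imread('pics/t3.png')[110:290,90:450];b=cv2.imread('pics/s3.png')[120:350,80:440]
cv2.imwrite('pics/c5.png',np.vstack([cv2.resize(a,None,fx=1.4,fy=1.4),cv2.resize(b,None,fx=1.4,fy=1.4)]))
E
```

```text
t 33.675 theta 14.53 grasp [ 0.4493 -0.0606  0.1062] units [-0.57  6.21  2.32] w 0.0457 gf 29.99968707561493
```

View pics/c5.png

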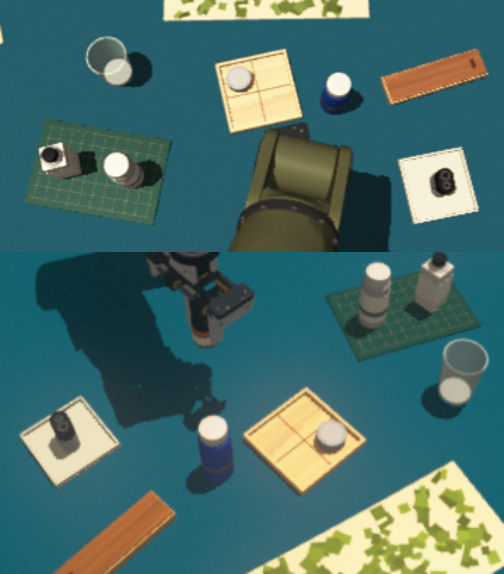

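The mat holds the bottle at (60,160) and the can at (122,172), and the sharpener stands in the dish at (445,182), in the top half of the picture. The jar is in the gripper; next it goes to the sharpener's quarter.

Request:
{"fn": "apply_moves", "kwargs": {
  "increments": [
    {"tx":-0.07,"ty":0.4,"tz":0,"ax":0,"ay":0,"az":0},
    {"tx":-0.07,"ty":0.8,"tz":0,"ax":0,"ay":0,"az":0},
    {"tx":-0.07,"ty":0.9,"tz":0,"ax":0,"ay":0,"az":0},
    {"tx":-0.07,"ty":0.9,"tz":0,"ax":0,"ay":0,"az":0},
    {"tx":-0.07,"ty":0.9,"tz":0,"ax":0,"ay":0,"az":0},
    {"tx":-0.07,"ty":0.9,"tz":0,"ax":0,"ay":0,"az":0},
    {"tx":-0.07,"ty":0.8,"tz":0,"ax":0,"ay":0,"az":0},
    {"tx":-0.08,"ty":0.6,"tz":0,"ax":0,"ay":0,"az":0},
    {"tx":0,"ty":0,"tz":0,"ax":0,"ay":0,"az":0},
    {"tx":0,"ty":0,"tz":0.5,"ax":0,"ay":0,"az":0},
    {"tx":0,"ty":0,"tz":0.7,"ax":0,"ay":0,"az":0},
    {"tx":0,"ty":0,"tz":0.5,"ax":0,"ay":0,"az":0}
  ]
}}

```text
time_s: 35.28
ee_pos: [0.6329, -0.0305, 0.2317]
eef_rot: [-3.14, -0.001, 1.824]
force: [-0.2, 0.8, -1.3]
grip_width: 0.0454
grip_force: 30.0
```

Request:
{"fn": "apply_moves", "kwargs": {
  "increments": [
    {"tx":0,"ty":0,"tz":0.15,"ax":0,"ay":0,"az":0},
    {"tx":0,"ty":0,"tz":0,"ax":0,"ay":0,"az":0},
    {"tx":0,"ty":0,"tz":0,"ax":0,"ay":0,"az":0}
  ]
}}

```text
time_s: 35.65
ee_pos: [0.6337, -0.0305, 0.2298]
eef_rot: [3.141, 0.0, 1.824]
force: [0.6, -0.3, -1.8]
grip_width: 0.0454
grip_force: 30.0
```

```bash
python3 -c "
from h import *
go(.634,-.0305,.0375)"
```

```text
t 35.65 theta 14.53 grasp [ 0.6337 -0.0305  0.0498] units [-0.    0.01  0.41] w 0.0454 gf 29.999637007713318
```

Request:
{"fn": "apply_moves", "kwargs": {
  "increments": [
    {"tx":0,"ty":0,"tz":0.25,"ax":0,"ay":0,"az":0},
    {"tx":0,"ty":0,"tz":0.12,"ax":0,"ay":0,"az":0},
    {"tx":0,"ty":0,"tz":0.04,"ax":0,"ay":0,"az":0},
    {"tx":0,"ty":0,"tz":0,"ax":0,"ay":0,"az":0},
    {"tx":0,"ty":0,"tz":0,"ax":0,"ay":0,"az":0}
  ]
}}

```text
time_s: 36.28
ee_pos: [0.6336, -0.0305, 0.2175]
eef_rot: [3.141, 0.0, 1.824]
force: [-3.6, -0.1, 6.7]
grip_width: 0.0458
grip_force: 30.0
```

Request:
{"fn": "apply_moves", "kwargs": {
  "increments": [
    {"tx":0,"ty":0,"tz":0,"ax":0,"ay":0,"az":0},
    {"tx":0,"ty":0,"tz":0,"ax":0,"ay":0,"az":0},
    {"tx":0,"ty":0,"tz":0,"ax":0,"ay":0,"az":0},
    {"tx":0,"ty":0,"tz":0,"ax":0,"ay":0,"az":0},
    {"tx":0,"ty":0,"tz":0,"ax":0,"ay":0,"az":0},
    {"tx":0,"ty":0,"tz":-0.3,"ax":0,"ay":0,"az":0},
    {"tx":0,"ty":0,"tz":-0.8,"ax":0,"ay":0,"az":0},
    {"tx":0,"ty":0,"tz":-0.9,"ax":0,"ay":0,"az":0},
    {"tx":0,"ty":0,"tz":-0.9,"ax":0,"ay":0,"az":0},
    {"tx":0,"ty":0,"tz":-0.9,"ax":0,"ay":0,"az":0},
    {"tx":0,"ty":0,"tz":-0.9,"ax":0,"ay":0,"az":0},
    {"tx":0,"ty":0,"tz":0,"ax":0,"ay":0,"az":0}
  ],
  "jaw": 0
}}

```text
time_s: 37.78
ee_pos: [0.6336, -0.0304, 0.3605]
eef_rot: [3.138, 0.001, 1.824]
force: [-0.1, -0.3, -0.6]
grip_width: 0.0938
grip_force: 0.0
```

```bash
python3 - <<'E'
from h import *
go(.5035,.3545,.0885)
t=snap('top','t4.png');snap('scene','s4.png')
a=cv2.imread('pics/t4.png')[180:280,100:220];b=cv2.imread('pics/s4.png')[100:290,210:440]
cv2.imwrite('pics/c6.png',np.hstack([cv2.resize(a,(456,380),interpolation=cv2.INTER_CUBIC),cv2.resize(b[:, :170],(340,380),interpolation=cv2.INTER_CUBIC)]))
E
```

```text
t 37.775 theta 14.53 grasp [ 0.6336 -0.0304  0.1805] units [13.51 -0.99  3.04] w 0.0938 gf 0.0
```

View pics/c6.png

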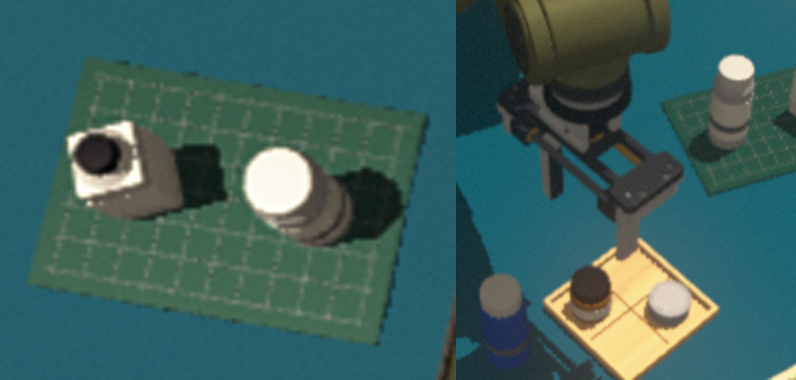

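The jar stands in the sharpener's old quarter, and the bottle and can are upright on the mat. Next I return the bottle.

Request:
{"fn": "apply_moves", "kwargs": {
  "increments": [
    {"tx":0.9,"ty":-0.07,"tz":0,"ax":0,"ay":0,"az":0},
    {"tx":0.9,"ty":-0.07,"tz":0,"ax":0,"ay":0,"az":0},
    {"tx":0.9,"ty":-0.07,"tz":0,"ax":0,"ay":0,"az":0},
    {"tx":0.9,"ty":-0.07,"tz":0,"ax":0,"ay":0,"az":0},
    {"tx":0.9,"ty":-0.07,"tz":0,"ax":0,"ay":0,"az":0},
    {"tx":0.9,"ty":-0.07,"tz":0,"ax":0,"ay":0,"az":0},
    {"tx":0.9,"ty":-0.07,"tz":0,"ax":0,"ay":0,"az":0},
    {"tx":0.9,"ty":-0.07,"tz":0,"ax":0,"ay":0,"az":0},
    {"tx":0.9,"ty":-0.07,"tz":0,"ax":0,"ay":0,"az":0},
    {"tx":0.9,"ty":-0.06,"tz":0,"ax":0,"ay":0,"az":0},
    {"tx":0.9,"ty":-0.06,"tz":0,"ax":0,"ay":0,"az":0},
    {"tx":0.9,"ty":-0.06,"tz":0,"ax":0,"ay":0,"az":0}
  ]
}}

```text
time_s: 39.38
ee_pos: [0.5283, 0.2779, 0.3565]
eef_rot: [-3.14, 0.0, 1.824]
force: [0.8, 0.5, -0.4]
grip_width: 0.0938
grip_force: 0.0
```

Request:
{"fn": "apply_moves", "kwargs": {
  "increments": [
    {"tx":0.9,"ty":-0.06,"tz":0,"ax":0,"ay":0,"az":0},
    {"tx":0.9,"ty":-0.06,"tz":0,"ax":0,"ay":0,"az":0},
    {"tx":0.9,"ty":-0.06,"tz":0,"ax":0,"ay":0,"az":0},
    {"tx":0,"ty":0,"tz":0,"ax":0,"ay":0,"az":0},
    {"tx":0,"ty":0,"tz":0,"ax":0,"ay":0,"az":0}
  ]
}}

```text
time_s: 40.0
ee_pos: [0.5034, 0.3536, 0.357]
eef_rot: [-3.14, 0.001, 1.824]
force: [-0.0, -0.4, -0.1]
grip_width: 0.094
grip_force: 0.0
```

```bash
python3 - <<'E'
from h import *
T=dict(np.load('pics/t4.png.npz'))
print(ray(T,((98.5)/3.8-.5+100,154.5/3.8-.5+180),.119), ray(T,((279.5)/3.8-.5+100,182.5/3.8-.5+180),.123))
go(.5035,.3545,.0885)
E
```

```text
[0.50427152 0.34987643 0.119     ] [0.48881172 0.23594101 0.123     ]
t 40.0 theta 14.52 grasp [0.5034 0.3536 0.177 ] units [0.03 0.01 2.95] w 0.094 gf 0.0
```

Request:
{"fn": "apply_moves", "kwargs": {
  "increments": [
    {"tx":0.03,"ty":0,"tz":0.4,"ax":0,"ay":0,"az":0},
    {"tx":0,"ty":0,"tz":0.7,"ax":0,"ay":0,"az":0},
    {"tx":0,"ty":0,"tz":0.8,"ax":0,"ay":0,"az":0},
    {"tx":0,"ty":0,"tz":0.7,"ax":0,"ay":0,"az":0},
    {"tx":0,"ty":0,"tz":0.3,"ax":0,"ay":0,"az":0},
    {"tx":0,"ty":0,"tz":0,"ax":0,"ay":0,"az":0},
    {"tx":0,"ty":0,"tz":0,"ax":0,"ay":0,"az":0}
  ]
}}

```text
time_s: 40.88
ee_pos: [0.5032, 0.355, 0.2717]
eef_rot: [3.14, -0.0, 1.824]
force: [0.6, -0.1, -0.5]
grip_width: 0.0941
grip_force: 0.0
```

Request:
{"fn": "apply_moves", "kwargs": {
  "increments": [
    {"tx":0,"ty":0,"tz":0,"ax":0,"ay":0,"az":0},
    {"tx":0,"ty":0,"tz":0,"ax":0,"ay":0,"az":0},
    {"tx":0,"ty":0,"tz":0,"ax":0,"ay":0,"az":0},
    {"tx":0,"ty":0,"tz":0,"ax":0,"ay":0,"az":0},
    {"tx":0,"ty":0,"tz":0,"ax":0,"ay":0,"az":0},
    {"tx":0,"ty":0,"tz":0,"ax":0,"ay":0,"az":0}
  ],
  "jaw": 1,
  "force": 30
}}

```text
time_s: 41.62
ee_pos: [0.503, 0.355, 0.2708]
eef_rot: [3.141, -0.0, 1.824]
force: [1.6, 0.9, -0.3]
grip_width: 0.0421
grip_force: 29.7
```

Request:
{"fn": "apply_moves", "kwargs": {
  "increments": [
    {"tx":0,"ty":0,"tz":-0.3,"ax":0,"ay":0,"az":0},
    {"tx":0,"ty":0,"tz":-0.8,"ax":0,"ay":0,"az":0},
    {"tx":0,"ty":0,"tz":-0.9,"ax":0,"ay":0,"az":0},
    {"tx":0,"ty":0,"tz":-0.9,"ax":0,"ay":0,"az":0},
    {"tx":0,"ty":0,"tz":-0.9,"ax":0,"ay":0,"az":0},
    {"tx":0,"ty":0,"tz":-0.5,"ax":0,"ay":0,"az":0},
    {"tx":0,"ty":0,"tz":0,"ax":0,"ay":0,"az":0}
  ]
}}

```text
time_s: 42.5
ee_pos: [0.5029, 0.355, 0.4005]
eef_rot: [3.14, -0.0, 1.824]
force: [-0.6, -0.5, -2.9]
grip_width: 0.0423
grip_force: 29.7
```

```bash
python3 - <<'E'
from h import *
go(.692,-.0125,.0905)
E
```

```text
t 42.5 theta 14.53 grasp [0.5029 0.355  0.2205] units [-13.44   3.02   4.33] w 0.0423 gf 29.741588830947876
```

Request:
{"fn": "apply_moves", "kwargs": {
  "increments": [
    {"tx":-0.5,"ty":0.1,"tz":0,"ax":0,"ay":0,"az":0},
    {"tx":-0.9,"ty":0.2,"tz":0,"ax":0,"ay":0,"az":0},
    {"tx":-0.9,"ty":0.2,"tz":0,"ax":0,"ay":0,"az":0},
    {"tx":-0.9,"ty":0.2,"tz":0,"ax":0,"ay":0,"az":0},
    {"tx":-0.9,"ty":0.2,"tz":0,"ax":0,"ay":0,"az":0},
    {"tx":-0.9,"ty":0.2,"tz":0,"ax":0,"ay":0,"az":0},
    {"tx":-0.9,"ty":0.2,"tz":0,"ax":0,"ay":0,"az":0},
    {"tx":-0.9,"ty":0.2,"tz":0,"ax":0,"ay":0,"az":0},
    {"tx":-0.9,"ty":0.2,"tz":0,"ax":0,"ay":0,"az":0},
    {"tx":-0.9,"ty":0.2,"tz":0,"ax":0,"ay":0,"az":0},
    {"tx":-0.9,"ty":0.2,"tz":0,"ax":0,"ay":0,"az":0},
    {"tx":-0.9,"ty":0.2,"tz":0,"ax":0,"ay":0,"az":0}
  ]
}}

```text
time_s: 44.0
ee_pos: [0.6485, 0.0684, 0.3984]
eef_rot: [-3.139, -0.0, 1.824]
force: [0.2, -0.3, -2.6]
grip_width: 0.0418
grip_force: 29.7
```

Request:
{"fn": "apply_moves", "kwargs": {
  "increments": [
    {"tx":-0.9,"ty":0.2,"tz":0,"ax":0,"ay":0,"az":0},
    {"tx":-0.9,"ty":0.2,"tz":0,"ax":0,"ay":0,"az":0},
    {"tx":-0.8,"ty":0.2,"tz":0,"ax":0,"ay":0,"az":0},
    {"tx":-0.4,"ty":0.1,"tz":0.3,"ax":0,"ay":0,"az":0},
    {"tx":0,"ty":0,"tz":0.7,"ax":0,"ay":0,"az":0},
    {"tx":0,"ty":0,"tz":0.7,"ax":0,"ay":0,"az":0},
    {"tx":0,"ty":0,"tz":0.3,"ax":0,"ay":0,"az":0},
    {"tx":0,"ty":0,"tz":0,"ax":0,"ay":0,"az":0},
    {"tx":0,"ty":0,"tz":0,"ax":0,"ay":0,"az":0}
  ]
}}

```text
time_s: 45.12
ee_pos: [0.691, -0.0115, 0.3407]
eef_rot: [3.14, 0.0, 1.825]
force: [0.7, -0.1, -2.4]
grip_width: 0.0418
grip_force: 29.7
```

```bash
python3 - <<'E'
from h import *
go(.692,-.0123,.0925,14.6)
E
```

```text
az -0.01
t 45.125 theta 14.6 grasp [ 0.691  -0.0115  0.1607] units [-0.03  0.02  2.27] w 0.0418 gf 29.742099344730377
```

Request:
{"fn": "apply_moves", "kwargs": {
  "increments": [
    {"tx":-0.03,"ty":0.02,"tz":0.5,"ax":0,"ay":0,"az":0},
    {"tx":0,"ty":0,"tz":0.7,"ax":0,"ay":0,"az":0},
    {"tx":0,"ty":0,"tz":0.5,"ax":0,"ay":0,"az":0},
    {"tx":0,"ty":0,"tz":0.25,"ax":0,"ay":0,"az":0},
    {"tx":0,"ty":0,"tz":0.15,"ax":0,"ay":0,"az":0},
    {"tx":0,"ty":0,"tz":0,"ax":0,"ay":0,"az":0},
    {"tx":0,"ty":0,"tz":0,"ax":0,"ay":0,"az":0}
  ]
}}

```text
time_s: 46.0
ee_pos: [0.6919, -0.0123, 0.2775]
eef_rot: [3.141, 0.0, 1.824]
force: [-0.0, 0.1, -2.7]
grip_width: 0.0419
grip_force: 29.7
```

Target z is about 0.2725.

Request:
{"fn": "apply_moves", "kwargs": {
  "increments": [
    {"tx":0,"ty":0,"tz":0.12,"ax":0,"ay":0,"az":0},
    {"tx":0,"ty":0,"tz":0.05,"ax":0,"ay":0,"az":0},
    {"tx":0,"ty":0,"tz":0,"ax":0,"ay":0,"az":0},
    {"tx":0,"ty":0,"tz":0,"ax":0,"ay":0,"az":0}
  ]
}}

```text
time_s: 46.5
ee_pos: [0.6919, -0.0123, 0.2727]
eef_rot: [3.14, 0.001, 1.824]
force: [-0.6, 0.2, 5.8]
grip_width: 0.0417
grip_force: 29.8
```

Request:
{"fn": "apply_moves", "kwargs": {
  "increments": [
    {"tx":0,"ty":0,"tz":0,"ax":0,"ay":0,"az":0},
    {"tx":0,"ty":0,"tz":0,"ax":0,"ay":0,"az":0},
    {"tx":0,"ty":0,"tz":0,"ax":0,"ay":0,"az":0},
    {"tx":0,"ty":0,"tz":0,"ax":0,"ay":0,"az":0},
    {"tx":0,"ty":0,"tz":0,"ax":0,"ay":0,"az":0},
    {"tx":0,"ty":0,"tz":-0.4,"ax":0,"ay":0,"az":0},
    {"tx":0,"ty":0,"tz":-0.8,"ax":0,"ay":0,"az":0},
    {"tx":0,"ty":0,"tz":-0.9,"ax":0,"ay":0,"az":0},
    {"tx":0,"ty":0,"tz":-0.9,"ax":0,"ay":0,"az":0},
    {"tx":0,"ty":0,"tz":0,"ax":0,"ay":0,"az":0}
  ],
  "jaw": 0
}}

```text
time_s: 47.75
ee_pos: [0.6918, -0.0123, 0.3649]
eef_rot: [3.137, 0.001, 1.824]
force: [0.7, 0.1, 0.1]
grip_width: 0.094
grip_force: 0.0
```

```bash
python3 - <<'E'
from h import *
go(.4901,.2361,.0883)
E
```

```text
t 47.75 theta 14.53 grasp [ 0.6918 -0.0123  0.1849] units [ 9.71 -4.44  3.18] w 0.094 gf 0.0
```

Request:
{"fn": "apply_moves", "kwargs": {
  "increments": [
    {"tx":0.9,"ty":-0.41,"tz":0,"ax":0,"ay":0,"az":0},
    {"tx":0.9,"ty":-0.41,"tz":0,"ax":0,"ay":0,"az":0},
    {"tx":0.9,"ty":-0.41,"tz":0,"ax":0,"ay":0,"az":0},
    {"tx":0.9,"ty":-0.41,"tz":0,"ax":0,"ay":0,"az":0},
    {"tx":0.9,"ty":-0.41,"tz":0,"ax":0,"ay":0,"az":0},
    {"tx":0.9,"ty":-0.41,"tz":0,"ax":0,"ay":0,"az":0},
    {"tx":0.9,"ty":-0.41,"tz":0,"ax":0,"ay":0,"az":0},
    {"tx":0.9,"ty":-0.41,"tz":0,"ax":0,"ay":0,"az":0},
    {"tx":0.9,"ty":-0.41,"tz":0,"ax":0,"ay":0,"az":0},
    {"tx":0.9,"ty":-0.41,"tz":0,"ax":0,"ay":0,"az":0},
    {"tx":0.71,"ty":-0.34,"tz":0,"ax":0,"ay":0,"az":0},
    {"tx":0,"ty":0,"tz":0,"ax":0,"ay":0,"az":0}
  ]
}}

```text
time_s: 49.25
ee_pos: [0.489, 0.2371, 0.3612]
eef_rot: [-3.141, 0.0, 1.826]
force: [0.7, -0.7, 0.6]
grip_width: 0.0941
grip_force: 0.0
```

```bash
python3 - <<'E'
from h import *
go(.4901,.2361,.0883)
E
```

```text
t 49.25 theta 14.64 grasp [0.489  0.2371 0.1812] units [-0.04  0.03  3.1 ] w 0.0941 gf 0.0
```

Request:
{"fn": "apply_moves", "kwargs": {
  "increments": [
    {"tx":-0.02,"ty":0.01,"tz":0.5,"ax":0,"ay":0,"az":0},
    {"tx":0,"ty":0,"tz":0.8,"ax":0,"ay":0,"az":0},
    {"tx":0,"ty":0,"tz":0.8,"ax":0,"ay":0,"az":0},
    {"tx":0,"ty":0,"tz":0.6,"ax":0,"ay":0,"az":0},
    {"tx":0,"ty":0,"tz":0.3,"ax":0,"ay":0,"az":0},
    {"tx":0,"ty":0,"tz":0,"ax":0,"ay":0,"az":0},
    {"tx":0,"ty":0,"tz":0,"ax":0,"ay":0,"az":0}
  ]
}}

```text
time_s: 50.12
ee_pos: [0.4904, 0.2358, 0.2724]
eef_rot: [3.14, -0.0, 1.824]
force: [0.5, -0.6, 0.1]
grip_width: 0.094
grip_force: 0.0
```

Request:
{"fn": "apply_moves", "kwargs": {
  "increments": [
    {"tx":0,"ty":0,"tz":0,"ax":0,"ay":0,"az":0},
    {"tx":0,"ty":0,"tz":0,"ax":0,"ay":0,"az":0},
    {"tx":0,"ty":0,"tz":0,"ax":0,"ay":0,"az":0},
    {"tx":0,"ty":0,"tz":0,"ax":0,"ay":0,"az":0},
    {"tx":0,"ty":0,"tz":0,"ax":0,"ay":0,"az":0},
    {"tx":0,"ty":0,"tz":0,"ax":0,"ay":0,"az":0}
  ],
  "jaw": 1,
  "force": 30
}}

```text
time_s: 50.88
ee_pos: [0.4902, 0.2358, 0.2717]
eef_rot: [-3.141, 0.0, 1.824]
force: [0.2, -0.2, 0.1]
grip_width: 0.0477
grip_force: 30.0
```

Request:
{"fn": "apply_moves", "kwargs": {
  "increments": [
    {"tx":0,"ty":0,"tz":-0.3,"ax":0,"ay":0,"az":0},
    {"tx":0,"ty":0,"tz":-0.8,"ax":0,"ay":0,"az":0},
    {"tx":0,"ty":0,"tz":-0.9,"ax":0,"ay":0,"az":0},
    {"tx":0,"ty":0,"tz":-0.7,"ax":0,"ay":0,"az":0},
    {"tx":0,"ty":0,"tz":-0.3,"ax":0,"ay":0,"az":0},
    {"tx":0,"ty":0,"tz":0,"ax":0,"ay":0,"az":0}
  ]
}}

```text
time_s: 51.62
ee_pos: [0.4901, 0.2358, 0.3619]
eef_rot: [3.141, -0.0, 1.824]
force: [-1.1, 0.2, -2.4]
grip_width: 0.0474
grip_force: 30.0
```

```bash
python3 - <<'E'
from h import *
go(.6197,.0267,.0905)
E
```

```text
t 51.625 theta 14.53 grasp [0.4901 0.2358 0.1819] units [-7.83  2.43  3.05] w 0.0474 gf 29.972025454044342
```

Request:
{"fn": "apply_moves", "kwargs": {
  "increments": [
    {"tx":-0.4,"ty":0.12,"tz":0,"ax":0,"ay":0,"az":0},
    {"tx":-0.8,"ty":0.25,"tz":0,"ax":0,"ay":0,"az":0},
    {"tx":-0.85,"ty":0.26,"tz":0,"ax":0,"ay":0,"az":0},
    {"tx":-0.85,"ty":0.26,"tz":0,"ax":0,"ay":0,"az":0},
    {"tx":-0.85,"ty":0.26,"tz":0,"ax":0,"ay":0,"az":0},
    {"tx":-0.85,"ty":0.26,"tz":0,"ax":0,"ay":0,"az":0},
    {"tx":-0.85,"ty":0.26,"tz":0,"ax":0,"ay":0,"az":0},
    {"tx":-0.85,"ty":0.27,"tz":0,"ax":0,"ay":0,"az":0},
    {"tx":-0.8,"ty":0.25,"tz":0,"ax":0,"ay":0,"az":0},
    {"tx":-0.6,"ty":0.2,"tz":0,"ax":0,"ay":0,"az":0},
    {"tx":-0.13,"ty":0.04,"tz":0,"ax":0,"ay":0,"az":0},
    {"tx":0,"ty":0,"tz":0,"ax":0,"ay":0,"az":0}
  ]
}}

```text
time_s: 53.12
ee_pos: [0.6196, 0.0269, 0.3616]
eef_rot: [-3.141, -0.0, 1.824]
force: [-0.9, 0.1, -2.6]
grip_width: 0.0474
grip_force: 30.0
```

```bash
python3 - <<'E'
from h import *
go(.6197,.0267,.0937)
E
```

```text
t 53.125 theta 14.54 grasp [0.6196 0.0269 0.1816] units [-0.01  0.    2.93] w 0.0474 gf 29.971554279327393
```

Request:
{"fn": "apply_moves", "kwargs": {
  "increments": [
    {"tx":0,"ty":0,"tz":0.4,"ax":0,"ay":0,"az":0},
    {"tx":0,"ty":0,"tz":0.7,"ax":0,"ay":0,"az":0},
    {"tx":0,"ty":0,"tz":0.7,"ax":0,"ay":0,"az":0},
    {"tx":0,"ty":0,"tz":0.5,"ax":0,"ay":0,"az":0},
    {"tx":0,"ty":0,"tz":0.3,"ax":0,"ay":0,"az":0},
    {"tx":0,"ty":0,"tz":0.15,"ax":0,"ay":0,"az":0},
    {"tx":0,"ty":0,"tz":0,"ax":0,"ay":0,"az":0},
    {"tx":0,"ty":0,"tz":0,"ax":0,"ay":0,"az":0}
  ]
}}

```text
time_s: 54.12
ee_pos: [0.6198, 0.0267, 0.2798]
eef_rot: [3.141, 0.0, 1.824]
force: [-0.0, 0.4, -2.8]
grip_width: 0.0479
grip_force: 30.0
```

Request:
{"fn": "apply_moves", "kwargs": {
  "increments": [
    {"tx":0,"ty":0,"tz":0.15,"ax":0,"ay":0,"az":0},
    {"tx":0,"ty":0,"tz":0.05,"ax":0,"ay":0,"az":0},
    {"tx":0,"ty":0,"tz":0,"ax":0,"ay":0,"az":0},
    {"tx":0,"ty":0,"tz":0,"ax":0,"ay":0,"az":0}
  ]
}}

```text
time_s: 54.62
ee_pos: [0.6197, 0.0266, 0.2737]
eef_rot: [3.141, 0.0, 1.824]
force: [-3.2, -0.3, 5.7]
grip_width: 0.0475
grip_force: 30.0
```

Request:
{"fn": "apply_moves", "kwargs": {
  "increments": [
    {"tx":0,"ty":0,"tz":0,"ax":0,"ay":0,"az":0},
    {"tx":0,"ty":0,"tz":0,"ax":0,"ay":0,"az":0},
    {"tx":0,"ty":0,"tz":0,"ax":0,"ay":0,"az":0},
    {"tx":0,"ty":0,"tz":0,"ax":0,"ay":0,"az":0},
    {"tx":0,"ty":0,"tz":0,"ax":0,"ay":0,"az":0},
    {"tx":0,"ty":0,"tz":-0.4,"ax":0,"ay":0,"az":0},
    {"tx":0,"ty":0,"tz":-0.8,"ax":0,"ay":0,"az":0},
    {"tx":0,"ty":0,"tz":-0.9,"ax":0,"ay":0,"az":0},
    {"tx":0,"ty":0,"tz":-0.9,"ax":0,"ay":0,"az":0},
    {"tx":0,"ty":0,"tz":-0.9,"ax":0,"ay":0,"az":0}
  ],
  "jaw": 0
}}

```text
time_s: 55.88
ee_pos: [0.6195, 0.0267, 0.3922]
eef_rot: [3.141, 0.0, 1.824]
force: [0.9, -0.4, -0.1]
grip_width: 0.0941
grip_force: 0.0
```

Request:
{"fn": "apply_moves", "kwargs": {
  "increments": [
    {"tx":0.9,"ty":0,"tz":0,"ax":0,"ay":0,"az":0},
    {"tx":0.9,"ty":0,"tz":0,"ax":0,"ay":0,"az":0},
    {"tx":0.9,"ty":0,"tz":0,"ax":0,"ay":0,"az":0},
    {"tx":0.9,"ty":0,"tz":0,"ax":0,"ay":0,"az":0},
    {"tx":0.9,"ty":-0.5,"tz":0,"ax":0,"ay":0,"az":0},
    {"tx":0.9,"ty":-0.5,"tz":0,"ax":0,"ay":0,"az":0},
    {"tx":0.9,"ty":-0.5,"tz":0,"ax":0,"ay":0,"az":0},
    {"tx":0.9,"ty":-0.5,"tz":0,"ax":0,"ay":0,"az":0},
    {"tx":0,"ty":0,"tz":0,"ax":0,"ay":0,"az":0}
  ]
}}

```text
time_s: 57.0
ee_pos: [0.5064, 0.2218, 0.3914]
eef_rot: [3.14, -0.0, 1.827]
force: [-0.4, -0.1, -0.2]
grip_width: 0.094
grip_force: 0.0
```

```bash
python3 - <<'E'
from h import *
snap('top','t5.png');snap('scene','s5.png')
a=cv2.imread('pics/t5.png')[130:275,140:440];b=cv2.imread('pics/s5.png')[170:380,80:340]
o=cv2.imread('pics/top0.png')[130:220,235:315]
n=cv2.imread('pics/t5.png')[130:220,235:315]
r=lambda i,w,h:cv2.resize(i,(w,h),interpolation=cv2.INTER_CUBIC)
cv2.imwrite('pics/c7.png',np.vstack([np.hstack([r(o,320,300),r(n,320,300)]),np.hstack([r(a,320,155*2-10),r(b,320,300)])]))
E
```

```text
(no output)
```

View pics/c7.png

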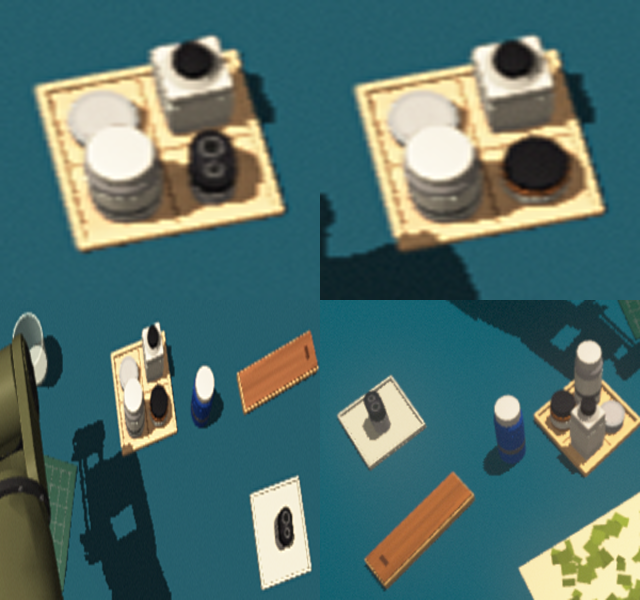

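Before and after match. The can cap is at (122,155) then (120,155), and the bottle cap at (193,60) then (195,60), in the 4x crops. The jar is in its quarter, the sharpener is in the dish, and the tin is unmoved.

```bash
python3 -c "
from h import *
print(hand_in())"
```

```text
the job is handed in; nothing more can be done
None
```

I handed the job in at about 57 s of the 128 s allowed: the sharpener stands in the dish, the ink jar is in its old quarter, and the can and bottle are back upright in the tray within about 1 mm of where they stood; nothing fell, and the tin, beaker and pencil box look unmoved.

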